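# Pile painted tiles on a drying slab

### The job

Set up the drying slab: carry the marble slab by its grip to the wooden batten fixed on the table, rest its plain edge on the table at the foot of the batten while the grip end is still well up, then pivot it down slowly, holding on until it lies flat, close against the batten with its ends level with the batten's. Stack all the white tiles, painted face up, in one square pile on the slab's cork pad, long sides along the pad's, then stand the iron weight squarely on the pile, grip up, and let go. Leave the pots, jars, brush and other things on the table where they are.

Things in the scene. Friction and masses are not known exactly. Their poses are not given: they have to be found in the camera images.
- slab: Heavy marble slab 200 x 150 x 10 mm, 0.8 kg, flat on the table, plain edge towards the robot. Origin: centre of underside; x along the length to the grip end, y along the width, z up. The grip is a solid wooden bar on its top, 100 mm long (y), 18 thick (x), 38 high, middle 78 mm from the centre: lifted by it, the slab is heavy on the plain end and may sag some degrees
- slab_edge (a point): Middle of the slab's plain short edge (the end without the grip), on its underside: slab frame (-100, 0, 0) mm. This is the edge to rest on the table first
- slab_grip (a point): Top centre of the slab's grip bar: slab frame (78, 0, 48) mm
- slab_pad (a point): Centre of the cork pad (66 x 114 mm, flush, long side along the slab's y) on the slab's top face: slab frame (-30, 0, 10) mm. The tile pile stands here
- stop: Fixed pale wooden batten, 150 mm long (y), 22 wide, 18 high, on the robot side of a free area; it spans x = -122 to -100 mm in this frame. Origin: on the table, 100 mm from the batten's slab-side face: where the slab's origin comes when the slab lies against the batten, ends level. x points from the batten to the free area, away from the robot; z up
- stop_foot (a point): Foot of the batten's slab-side face at the middle of its length, on the table: stop frame (-100, 0, 0) mm. The slab's plain edge goes here
- weight: Dark iron weight: base 104 x 56 x 18 mm (x, y, z) with an upright grip bar 70 mm long (along x), 16 mm thick (along y) on top, its top 54 mm above the underside; about 0.6 kg. Origin: centre of the underside, z up
- tile1: White clay tile with a blue painted face, 104 x 56 x 16 mm (x, y, z), 0.16 kg. Origin: centre of the underside; z up (painted face up). All tiles are alike; three to five are present (None when absent)
- tile2: White clay tile with a blue painted face, 104 x 56 x 16 mm (x, y, z), 0.16 kg. Origin: centre of the underside; z up (painted face up). All tiles are alike; three to five are present (None when absent)
- tile3: White clay tile with a blue painted face, 104 x 56 x 16 mm (x, y, z), 0.16 kg. Origin: centre of the underside; z up (painted face up). All tiles are alike; three to five are present (None when absent)
- tile4: White clay tile with a blue painted face, 104 x 56 x 16 mm (x, y, z), 0.16 kg. Origin: centre of the underside; z up (painted face up). All tiles are alike; three to five are present (None when absent)
- tile5: White clay tile with a blue painted face, 104 x 56 x 16 mm (x, y, z), 0.16 kg. Origin: centre of the underside; z up (painted face up). All tiles are alike; three to five are present (None when absent)
- jar: bystander: glass jar, 48 mm across, 75 mm high; origin at its underside's centre
- bowl: bystander: white bowl, 100 mm across, 45 mm high; origin at its underside's centre
- brush: bystander: brush lying beyond the tiles, 170 mm long; origin on its axis, underside
- cup: bystander: white mug, 72 mm across, 75 mm high; origin at its underside's centre
- pot: bystander: white plastic pot, 44 mm across, 65 mm high; origin at its underside's centre
There are look-alikes about, which are no part of the job. What is shaped like the tile4 but green or red is not meant.

How it is judged (in metres and radians):
On the way, in this order (a step that is already met when the one before it is completed fails the run):
1. the slab's plain edge rests on the table within 30 mm of the batten's foot while the slab is tilted by at least 11 degrees, grip end up (height (world z) of slab_edge below 0.006 m and horizontal distance between slab_edge and stop_foot below 0.03 m and angle between slab's own z axis and vertical above 0.19 rad and height (world z) of slab_grip above 0.07 m), for 0.1 s.
2. still held, with its edge still on the table there, the slab is lowered through 2.3 to 10 degrees of tilt, not dropped (height (world z) of slab_edge below 0.006 m and horizontal distance between slab_edge and stop_foot below 0.03 m and angle between slab's own z axis and vertical between 0.04 and 0.175 rad and contact force between the fingers and slab above 0.5 N), for 0.1 s.
3. the slab lies flat and let go, its edge within 12 mm of the batten's foot and square to it within 4 degrees (angle between slab's own z axis and vertical below 0.025 rad and height (world z) of slab_edge below 0.005 m and horizontal distance between slab_edge and stop_foot below 0.012 m and angle between the x axis of slab and the x axis of stop, either way round below 0.07 rad and linear speed of slab below 0.02 m/s and contact force between the fingers and slab below 0.1 N), for 0.2 s.
At the end, for the whole second after the job is handed in: Slab flat, edge within 12 mm of the batten's foot, square to 4 deg; every tile flat, face up, within 12 mm of the pad centre, 8 mm of each other, 5 deg of square; weight upright above all of them, within 16 mm of the pad centre and 7 deg; all at rest (angle between slab's own z axis and vertical below 0.025 rad and height (world z) of slab_edge below 0.005 m and horizontal distance between slab_edge and stop_foot below 0.012 m and angle between the x axis of slab and the x axis of stop, either way round below 0.07 rad and horizontal distance between each of tile1, tile2, tile3, tile4, tile5 and slab_pad below 0.012 m and angle between the x axis of each of tile1, tile2, tile3, tile4, tile5 and the y axis of slab, either way round below 0.09 rad and angle between each of tile1, tile2, tile3, tile4, tile5, weight's own z axis and vertical below 0.04 rad and z of weight in the frame of tile1 above 0.012 m and linear speed of each of tile1, tile2, tile3, tile4, tile5, weight below 0.02 m/s and horizontal distance between tile1 and tile2 below 0.008 m and horizontal distance between each of tile1, tile2 and tile3 below 0.008 m and horizontal distance between each of tile1, tile2, tile3 and tile4 below 0.008 m and horizontal distance between each of tile1, tile2, tile3, tile4 and tile5 below 0.008 m and z of weight in the frame of tile2 above 0.012 m and z of weight in the frame of tile3 above 0.012 m and z of weight in the frame of tile4 above 0.012 m and z of weight in the frame of tile5 above 0.012 m and horizontal distance between weight and slab_pad below 0.016 m and angle between the x axis of weight and the y axis of slab, either way round below 0.12 rad); the robot touches nothing.
It fails at once if a bystander (pots, jars, bowl, brush, mug) is pushed more than 40 mm (distance of any of jar, bowl, brush, cup, pot from where it was at the start of the episode above 0.04 m).
Of tile1, tile2, tile3, tile4, tile5 only 3 to 5 are there at a start; the rules pass over those that are not, and their reading is None.
At some moment in a run one of tile1, weight may be knocked a few centimetres aside while the robot is not near it.
It also fails if it takes over 210 s, if anything falls off the work surface, if the arm or the gripper's body presses on something with over 40 N, if the wrist force passes 120 N, or if a joint passes its speed limit or range.

### The arm

A 6-joint arm with a two-finger parallel gripper is mounted at the origin on the work surface. World frame = base frame: x ahead of the robot, y to its left, z up, the work surface at z = 0. Lengths are in mm, angles in rad, forces in N, time in s.
With the tool pointing down it reaches from about 375 to 925 mm from the base axis. Payload 5.7 kg.
Tool frame: the origin (TCP) lies at the very end of the fingers, on their centre line; the grasp point (between the pads) lies 19 mm behind it (env.grip_point_offset is the distance from the TCP to the grasp point, in mm); z points along the fingers, y is the direction in which the jaws open and shut (so a half turn about z gives the same grasp; the last joint's range is limited). The gripper opens to 85 mm and grips with 20 to 120 N. Pads are 22 mm wide; open, the fingers measure 114 mm over their backs; the gripper's body (76 mm by 85 mm) begins 54 mm behind the grasp point. The pads swing forward as they close: fully open they stand 13 mm farther back than shut.
Start: joints at [1.203, 0.359, 1.51, -0, 1.272, -0.115], TCP at [150.064, 580.899, 231.267] pointing down, gripper open.
Joint ranges: [-2.97, 2.97], [-1.01, 2.36], [0.21, 2.38], [-0.96, 4.11], [0.2, 2.71], [-2.98, 2.98]. Speed limits (rad/s): [2.39, 2.39, 3.14, 3.14, 3.14, 3.14].

### API

Orientations are given as a unit quaternion [w, x, y, z].
In Python, from workcell import status, capture, camera_info, env gives the robot as it stands.
- The arm moves only by the tool jog_arm, never from a script. Its argument "deltas" is a list of rows, each a list of 3 entries, a list of its own where there are three numbers: the turn, a rotation vector about the world's x, y, z in degrees, then the shift along the world's x, y, z in cm, then the finger opening in cm, from 0 to 8.54. In form: [[[wx, wy, wz], [dx, dy, dz], hand], ...]. A call has 1 to 8 rows; each row shifts and turns the pose as measured when the row begins; what a row does not reach is not made up. A row lasts 1/10 s, in which the tool goes at most 50 mm and 8.59 degrees, less where a joint would pass 70% of its speed; a pose out of reach is approached as far as the arm can. A call with a gripper value outside its range is refused whole. The fingers move at their own pace and stop on an object; "grip_force" is the grip in N (left out, the last holds). Time passes only in rows, so rows that do not move let the fingers close. It gives the time, the measured TCP pose, the force and the opening at its end, in the units of the state.
- status.state(): the state, without advancing time (a new reading comes with each control period).
- capture(name): name is "scene" or "top" or "wrist"; returns (picture, depth): 384x512x3 uint8, blue, green, red; 384x512 float32, mm along the optical axis (not along the pixel's ray), 0 where there is no reading.
- camera_info(name): a dict with "fx", "fy", "cx", "cy" (pixels), "xyz" and "rotation" of the camera in the world; the wrist camera has in their place "T_tool_cam" (4x4, takes a point from camera to tool coordinates, whose origin is the TCP and whose axes are the flange's). Camera axes: x right, y up, looking along -z (the intrinsics and any distortion apply to the point x, -y, -z); pixel columns grow to the right and rows downward; lengths in mm; the calibration is good to about 2 mm. A picture is of the moment at which its call begins: read the wrist's pose just before it. camera_info takes no time and is no camera call.
- env.close_job(): hands the job in, once; it reports no verdict.
The state is a dict: "clock": time; "joints": joint angles; "dq": joint speeds; "joint_torque": joint torques, N m; "position": TCP position; "eef_rot": TCP orientation; "ft_force": force on the tool from outside, world axes, zero at the start; "wrist_torque": the same for the moment, N m; "finger_gap": finger opening in mm.
Only numpy, scipy, OpenCV 4.12 (cv2) and the standard library are available. Lean on these libraries where they do the work, as an engineer would, in place of code of your own. Each camera call takes 0.05 s, during which the arm holds its last target. There are 200 camera calls.

## Working session

There is one attempt and no reset: what is moved stays moved. The work goes in short steps, Python scripts to look and compute and a tool call to move; the robot and the scene stay as the last step left them, time stands still between calls to the robot, and variables do not carry over. Pictures are saved under pics/ and viewed, about 12 in all and at most 16, crops included, and the job is handed in when it is done.

Besides the shell and the picture viewer there is one more tool, called after "Emit:" as name([rows], argument=value, ...), one row to a line, values as JSON. jog_arm: Moves the arm, as the interface text tells. Its arguments: {"type":"object","properties":{"deltas":{"type":"array","items":{"type":"array"}},"grip_force":{"type":"number"}},"required":["deltas"]}

```bash
ls; mkdir -p pics; cat > h.py <<'E'
import numpy as np, cv2
from workcell import status, capture, camera_info, env
from scipy.spatial.transform import Rotation as R
def cloud(name):
    ci=camera_info(name); s=status.state(); im,d=capture(name)
    v,u=np.mgrid[0:384,0:512]
    p=np.stack([(u-ci['cx'])/ci['fx']*d,-(v-ci['cy'])/ci['fy']*d,-d],-1)
    if name=='wrist':
        T=np.array(ci['T_tool_cam']); q=s['eef_rot']
        p=p@T[:3,:3].T+T[:3,3]
        p=p@R.from_quat([q[1],q[2],q[3],q[0]]).as_matrix().T+np.array(s['position'])
    else:
        r=np.array(ci['rotation'])
        if r.shape==(4,): r=R.from_quat([r[1],r[2],r[3],r[0]]).as_matrix()
        p=p@r.T+np.array(ci['xyz'])
    p[d<=0]=np.nan
    return im,d,p
E
python3 - <<'E'
from h import *
for n in('top','scene','wrist'): 
    c=camera_info(n); print(n,{k:np.round(v,2).tolist() if not isinstance(v,str) else v for k,v in c.items()})
ims=[]
for n in('top','scene'):
    im,d,p=cloud(n); np.save(n+'.npy',p); cv2.imwrite(n+'.png',im); ims.append(im)
cv2.imwrite('pics/a.png',cv2.resize(ims[0],(800,600)));cv2.imwrite('pics/b.png',cv2.resize(ims[1],(800,600)))
print(status.state())
E
```

```text
pics
top {'fx': 366.91, 'fy': 366.91, 'cx': 255.11, 'cy': 187.66, 'xyz': [286.94, -74.26, 1454.15], 'rotation': [0.71, 0.06, -0.06, -0.7]}
scene {'fx': 487.35, 'fy': 487.35, 'cx': 260.68, 'cy': 192.92, 'xyz': [1876.26, 26.77, 1016.78], 'rotation': [0.61, 0.31, 0.34, 0.65]}
wrist {'fx': 318.51, 'fy': 318.51, 'cx': 250.02, 'cy': 190.25, 'T_tool_cam': [[-0.0, 0.96, 0.29, 72.05], [1.0, 0.0, 0.0, -0.78], [0.0, 0.29, -0.96, -143.25], [0.0, 0.0, 0.0, 1.0]]}
{'clock': 0.1, 'joints': array([ 1.20290634e+00,  3.59414341e-01,  1.51134940e+00, -9.66260499e-07,
        1.27248185e+00, -1.15119613e-01]), 'dq': array([-0.00077045, -0.00174502, -0.00330632, -0.00062734, -0.0006235 ,
        0.00122609]), 'joint_torque': array([-1.70870621e-04, -5.28651416e+01, -2.79348278e+01, -4.80126027e-05,
        5.08300916e-03, -4.67074358e-06]), 'position': array([149.84746211, 580.34775943, 230.53914022]), 'eef_rot': array([-1.97213626e-04,  1.26048809e-01,  9.92023697e-01, -8.02595616e-04]), 'ft_force': array([-1.73896278,  0.3301378 , -0.48387734]), 'wrist_torque': array([ 0.02676562, -0.00353344, -0.06287702]), 'finger_gap': 85.63056923734213}
```

View pics/a.png

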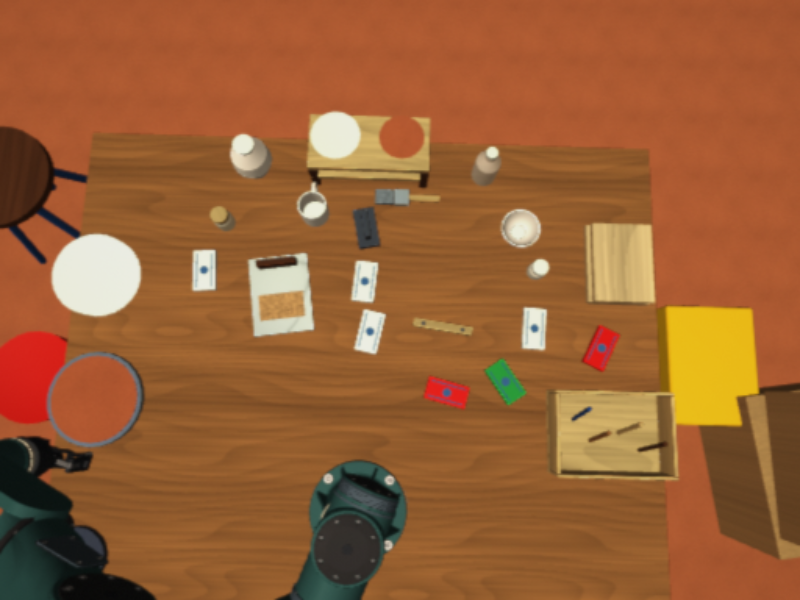

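View pics/b.png

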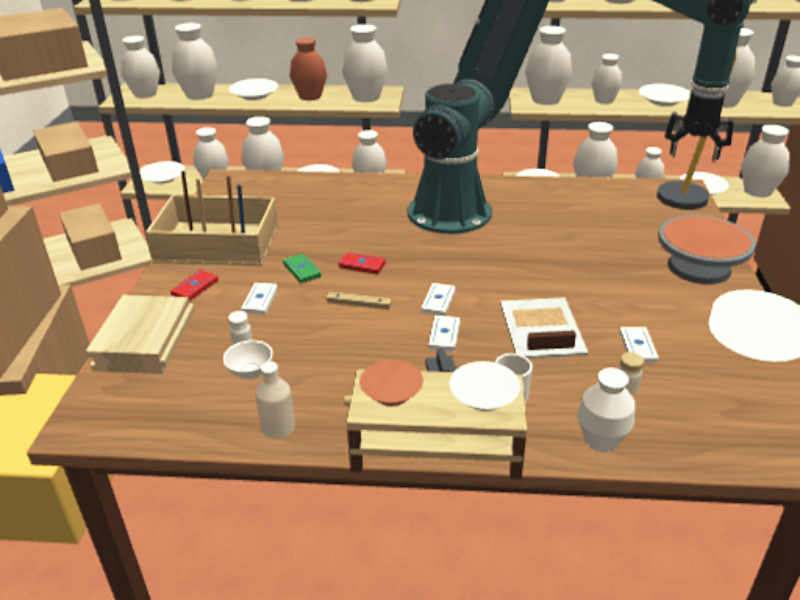

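The top view shows four white tiles at (204,270), (365,281), (370,331) and (534,328). The slab is at (281,294), the batten at (443,326) and the dark weight at (367,228). The red tiles at (447,392) and (602,348) and the green one at (505,382) are look-alikes. The pale plank stack at (620,263) is not the batten, which is the single thin strip with two screws. Next I measure these.

```bash
cat >> h.py <<'E'
def ortho(im,p,x0,x1,y0,y1,res=1.0,fill=True):
    """top-down picture: row = (x1-x)/res, col=(y1-y)/res"""
    H=int((x1-x0)/res);W=int((y1-y0)/res)
    ok=~np.isnan(p[...,0]); q=p[ok]; c=im[ok]
    r=((x1-q[:,0])/res).astype(int); k=((y1-q[:,1])/res).astype(int)
    m=(r>=0)&(r<H)&(k>=0)&(k<W); o=np.argsort(q[m][:,2])
    out=np.zeros((H,W,3),np.uint8); out[r[m][o],k[m][o]]=c[m][o]; return out
def rects(mask,p,amin=60):
    n,l,st,_=cv2.connectedComponentsWithStats(mask.astype(np.uint8),connectivity=4); res=[]
    for i in range(1,n):
        if st[i,4]<amin: continue
        q=p[l==i]; q=q[~np.isnan(q[:,0])]
        if len(q)<amin*.5: continue
        (c,s,a)=cv2.minAreaRect(q[:,:2].astype(np.float32))
        if s[0]<s[1]: s=s[::-1]; a+=90
        a=(a+90)%180-90   # direction of long side, deg from world x
        res.append(dict(c=np.round(c,1),s=np.round(s,1),a=round(a,1),z=round(float(np.median(q[:,2])),1),px=(st[i,0]+st[i,2]//2,st[i,1]+st[i,3]//2),n=int(st[i,4])))
    return res
E
python3 - <<'E'
from h import *
for n in('top','scene'):
    p=np.load(n+'.npy'); im=cv2.imread(n+'.png'); hsv=cv2.cvtColor(im,cv2.COLOR_BGR2HSV)
    z=p[...,2]; inr=(p[...,0]>250)&(p[...,0]<1000)&(abs(p[...,1])<700)&(z>-20)&(z<70)
    w=(hsv[...,1]<70)&(hsv[...,2]>130)&inr
    print(n,'white');[print(r) for r in rects(w,p)]
    b=(hsv[...,2]<80)&inr; print('dark');[print(r) for r in rects(b,p,40)]
    t=(z>9)&(z<40)&inr;print('raised');[print(r) for r in rects(t,p,80)]
    tb=(abs(z)<15)&inr; print('table z',np.median(z[tb]))
im=cv2.imread('top.png'); cv2.imwrite('pics/c.png',cv2.resize(im[100:270,110:400],None,fx=2.75,fy=2.75,interpolation=cv2.INTER_CUBIC))
E
```

```text
top white
{'c': array([785.9, -83.5]), 's': array([41.9, 36.8]), 'a': 1.6, 'z': 20.3, 'px': (np.int32(257), np.int32(126)), 'n': 80}
{'c': array([749.7, 145. ]), 's': array([61.6, 38.4]), 'a': -57.0, 'z': 6.2, 'px': (np.int32(200), np.int32(131)), 'n': 131}
{'c': array([ 701.9, -390.6]), 's': array([96.5, 95.8]), 'a': -26.4, 'z': 19.9, 'px': (np.int32(333), np.int32(146)), 'n': 464}
{'c': array([528.1, 609.9]), 's': array([194.5,  79.5]), 'a': -20.8, 'z': 55.9, 'px': (np.int32(73), np.int32(178)), 'n': 278}
{'c': array([552.4, 653.7]), 's': array([124.8,  91.8]), 'a': 0.8, 'z': 67.1, 'px': (np.int32(63), np.int32(174)), 'n': 419}
{'c': array([575.6, 418.3]), 's': array([103.6,  64.5]), 'a': 2.6, 'z': 15.6, 'px': (np.int32(130), np.int32(173)), 'n': 366}
{'c': array([520.4, 219.2]), 's': array([200.4, 154.7]), 'a': 8.2, 'z': 10.1, 'px': (np.int32(180), np.int32(188)), 'n': 1230}
{'c': array([ 600. , -436.1]), 's': array([47.6, 38.3]), 'a': -46.2, 'z': 63.3, 'px': (np.int32(344), np.int32(172)), 'n': 114}
{'c': array([559.5,   5.3]), 's': array([104.6,  58.5]), 'a': -4.9, 'z': 15.4, 'p
[... 6450 characters left out ...]
nt32(284), np.int32(212)), 'n': 328}
{'c': array([602.7, 616.9]), 's': array([173. ,  62.7]), 'a': 49.4, 'z': 34.2, 'px': (np.int32(480), np.int32(218)), 'n': 169}
{'c': array([ 651.9, -407.1]), 's': array([121.4,  90.3]), 'a': 17.0, 'z': 24.6, 'px': (np.int32(159), np.int32(222)), 'n': 436}
{'c': array([578.8, 412.5]), 's': array([114. ,  59.8]), 'a': 0.7, 'z': 15.0, 'px': (np.int32(409), np.int32(220)), 'n': 337}
{'c': array([ 878.9, -295.9]), 's': array([63.4, 37.4]), 'a': -73.9, 'z': 24.0, 'px': (np.int32(177), np.int32(271)), 'n': 168}
{'c': array([888.8, 290.9]), 's': array([63.7, 28.7]), 'a': 77.5, 'z': 25.5, 'px': (np.int32(385), np.int32(282)), 'n': 107}
table z -0.42568032619385576
```

View pics/c.png

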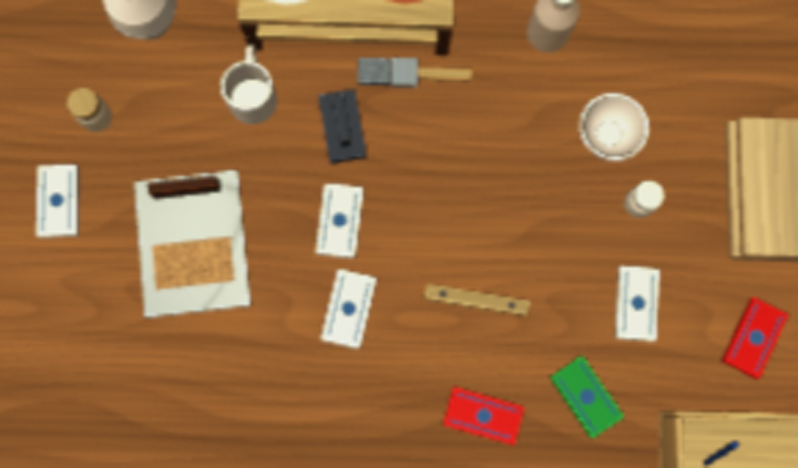

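The measurements fit the given sizes:
- **Batten:** centre (448.7,-198.3), so the slab's x direction at the target is -7.9° and the foot is at (459.6,-199.8).
- **Slab:** yaw 8.2°, grip at about (597,227).
- **Tiles (four, white):** (576,413), (558,4), (431,-15), (450,-429).
- **Weight:** (701,4).

The red and green tiles are excluded by colour. I'm moving above the slab's grip.

Emit:
jog_arm([
  [[0, 0, -5.6], [3.7, -2.9, 0], 6],
  [[0, 0, -5.6], [3.7, -2.9, 0], 6],
  [[0, 0, -5.6], [3.7, -2.9, 0], 6],
  [[0, 0, -5.6], [3.7, -2.9, 0], 6],
  [[0, 0, -5.6], [3.7, -2.9, 0], 6],
  [[0, 0, -5.6], [3.7, -2.9, 0], 6],
  [[0, 0, -5.6], [3.7, -2.9, 0], 6],
  [[0, 0, -5.6], [3.7, -2.9, 0], 6],
], grip_force=120)

```text
clock: 0.9
position: [448.2, 341.8, 227.6]
eef_rot: [-0.002, 0.503, 0.864, -0.001]
ft_force: [-0.4, 0.7, 0.4]
finger_gap: 60.3
```

Emit:
jog_arm([
  [[0, 0, -5.6], [3.7, -2.9, 0], 6],
  [[0, 0, -5.6], [3.7, -2.9, 0], 6],
  [[0, 0, -5.6], [3.7, -2.9, 0], 6],
  [[0, 0, -5.6], [3.7, -2.9, 0], 6],
  [[0, 0, 0], [0, 0, 0], 6],
])

```text
clock: 1.4
position: [605.3, 215.1, 225.7]
eef_rot: [-0.002, 0.67, 0.742, -0.001]
ft_force: [-0.5, -0.6, 0.0]
finger_gap: 60.1
```

```bash
cat >> h.py <<'E'
def pose():
    s=status.state(); q=s['eef_rot']; M=R.from_quat([q[1],q[2],q[3],q[0]]).as_matrix()
    print('t',round(s['clock'],2),'tcp',np.round(s['position'],1),'jaw',np.round(np.degrees(np.arctan2(M[1,1],M[0,1])),1),'toolz',np.round(M[:,2],3),'F',np.round(s['ft_force'],1),'gap',round(s['finger_gap'],1),'q6',round(float(np.degrees(s['joints'][5])),0))
    return M
E
python3 - <<'E'
from h import *
pose()
im,d,p=cloud('wrist'); cv2.imwrite('pics/d.png',im); np.save('w.npy',p)
hsv=cv2.cvtColor(im,cv2.COLOR_BGR2HSV); z=p[...,2]
[print(r) for r in rects((z>38)&(z<60)&(hsv[...,2]<110),p,100)]
[print(r) for r in rects((z>5)&(z<60),p,300)]
E
```

```text
t 1.4 tcp [605.3 215.1 225.7] jaw 5.8 toolz [-0.005  0.001 -1.   ] F [-0.5 -0.6  0. ] gap 60.1 q6 7.0
{'c': array([822.1, 297.1]), 's': array([65.2, 20.2]), 'a': 89.3, 'z': 49.4, 'px': (np.int32(484), np.int32(109)), 'n': 388}
{'c': array([600.5, 227.3]), 's': array([98.8, 16.8]), 'a': -81.7, 'z': 48.6, 'px': (np.int32(246), np.int32(153)), 'n': 1548}
{'c': array([822.6, 124.2]), 's': array([58.5, 19.8]), 'a': 70.3, 'z': 50.5, 'px': (np.int32(443), np.int32(266)), 'n': 523}
{'c': array([694.8,   3.1]), 's': array([50.8, 16.1]), 'a': 10.0, 'z': 47.0, 'px': (np.int32(304), np.int32(341)), 'n': 428}
{'c': array([821.8, -32.8]), 's': array([32.6,  2.3]), 'a': 89.0, 'z': 50.5, 'px': (np.int32(402), np.int32(374)), 'n': 119}
{'c': array([700.9, 359.5]), 's': array([46.4, 22.9]), 'a': -42.5, 'z': 41.2, 'px': (np.int32(369), np.int32(24)), 'n': 1121}
{'c': array([826.2, 296.9]), 's': array([68.8, 28.3]), 'a': 89.9, 'z': 39.2, 'px': (np.int32(482), np.int32(108)), 'n': 787}
{'c': array([523.7, 215.4]), 's': array([200.4, 150.2]), 'a': 8.3, 'z': 10.9, 'px': (np.int32(174), np.int32(149)), 'n': 23020}
{'c': array([727.3, 158.4]), 's': array([66.6, 24.2]), 'a': 36.7, 'z': 34.8, 'px': (np.int32(358), np.int32(225)), 'n': 1172}
{'c': array([869.4, 138.3]), 's': array([135.5,  55.5]), 'a': 18.5, 'z': 47.0, 'px': (np.int32(457), np.int32(260)), 'n': 1477}
{'c': array([760.7, 129.5]), 's': array([55.3, 24.7]), 'a': 56.0, 'z': 28.0, 'px': (np.int32(373), np.int32(255)), 'n': 1705}
{'c': array([571.3,   1.5]), 's': array([85.9, 57.9]), 'a': -5.6, 'z': 16.8, 'px': (np.int32(209), np.int32(315)), 'n': 2600}
{'c': array([690.3,   4. ]), 's': array([76.4, 52.5]), 'a': 12.2, 'z': 19.4, 'px': (np.int32(298), np.int32(326)), 'n': 2241}
```

View pics/d.png

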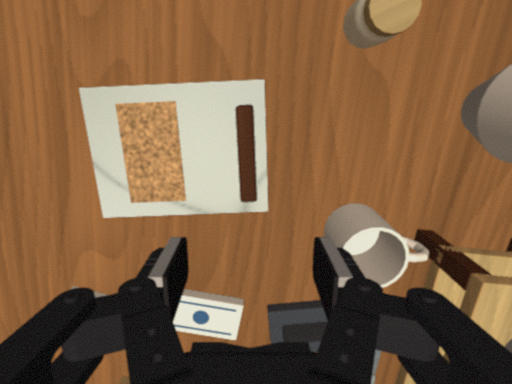

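The wrist view shows the grip bar at (246,153) px, i.e. (600,227), and the slab at 8.3°. Both agree with the top view within 3 mm. I'm descending and gripping.

Emit:
jog_arm([
  [[0, 0, 2.5], [-0.55, 1.2, -2], 6],
  [[0, 0, 0], [0, 0, -4.5], 6],
  [[0, 0, 0], [0, 0, -4.5], 6],
  [[0, 0, 0], [0, 0, -4.5], 6],
  [[0, 0, 0], [0, 0, -3], 6],
  [[0, 0, 0], [0, 0, 0], 6],
])

```text
clock: 2.05
position: [591.1, 233.4, 36.2]
eef_rot: [-0.004, 0.649, 0.761, -0.001]
ft_force: [0.1, 0.1, -0.2]
finger_gap: 60.6
```

```bash
python3 -c "
from h import *
pose()"
```

```text
t 2.05 tcp [591.1 233.4  36.2] jaw 9.0 toolz [-0.008  0.004 -1.   ] F [ 0.1  0.1 -0.2] gap 60.6 q6 6.0
```

Emit:
jog_arm([
  [[0.2, -0.4, -0.7], [0.8, -0.6, -1.0], 6],
  [[0, 0, 0], [0, 0, -1.0], 6],
  [[0, 0, 0], [0, 0, 0], 6],
])

```text
clock: 2.35
position: [599.9, 228.8, 17.7]
eef_rot: [-0.002, 0.653, 0.757, 0.004]
ft_force: [-1.0, -0.4, 0.8]
finger_gap: 60.0
```

```bash
python3 -c "
from h import *
pose()"
```

```text
t 2.35 tcp [599.9 228.8  17.7] jaw 8.4 toolz [ 0.002  0.009 -1.   ] F [-1.  -0.4  0.8] gap 60.0 q6 6.0
```

Emit:
jog_arm([
  [[0.4, 0, 0], [0, 0, -0.1], 0.5],
  [[0, 0, 0], [0, 0, 0], 0.5],
  [[0, 0, 0], [0, 0, 0], 0.5],
  [[0, 0, 0], [0, 0, 0], 0.5],
  [[0, 0, 0], [0, 0, 0], 0.5],
  [[0, 0, 0], [0, 0, 0], 0.5],
])

```text
clock: 2.95
position: [601.4, 229.2, 20.3]
eef_rot: [-0.004, 0.653, 0.757, 0.008]
ft_force: [0.1, 1.0, -2.4]
finger_gap: 16.2
```

Emit:
jog_arm([
  [[0, 0, 0], [0, 0, 0.5], 0.5],
  [[0, 0, 0], [0, 0, 1.5], 0.5],
  [[0, 0, 0], [0, 0, 2], 0.5],
  [[0, 0, 0], [0, 0, 2], 0.5],
  [[0, 0, 0], [0, 0, 2], 0.5],
  [[0, 0, 0], [0, 0, 2], 0.5],
  [[0, 0, 0], [0, 0, 1.5], 0.5],
  [[0, 0, 0], [0, 0, 0], 0.5],
])

```text
clock: 3.75
position: [599.8, 228.5, 142.0]
eef_rot: [-0.004, 0.653, 0.757, 0.008]
ft_force: [1.2, 0.7, -6.8]
finger_gap: 16.3
```

```bash
cat >> h.py <<'E'
def slabpose(zlo=25):
    im,d,p=cloud('wrist'); hsv=cv2.cvtColor(im,cv2.COLOR_BGR2HSV)
    z=p[...,2]; s=status.state()['position']
    near=(np.hypot(p[...,0]-s[0],p[...,1]-s[1])<220)&(z>zlo)&(z<s[2]+30)
    w=near&(hsv[...,1]<60)&(hsv[...,2]>120)
    n,l,st,_=cv2.connectedComponentsWithStats(w.astype(np.uint8)); i=1+np.argmax(st[1:,4]); q=p[l==i]
    c=q.mean(0); nrm=np.linalg.svd(q-c,full_matrices=False)[2][2]; nrm*=np.sign(nrm[2])
    print('slab top centroid',np.round(c,1),'normal',np.round(nrm,3),'tilt',round(float(np.degrees(np.arccos(nrm[2]))),1),'n',len(q))
    return im,p,q,c,nrm
E
python3 -c "
from h import *
pose(); im,p,q,c,n=slabpose(); cv2.imwrite('pics/e.png',im)"
```

```text
t 3.75 tcp [599.8 228.5 142. ] jaw 8.5 toolz [ 0.005  0.017 -1.   ] F [ 1.2  0.7 -6.8] gap 16.3 q6 5.0
slab top centroid [555.  259.3 132.5] normal [-0.014  0.001  1.   ] tilt 0.8 n 32049
```

View pics/e.png

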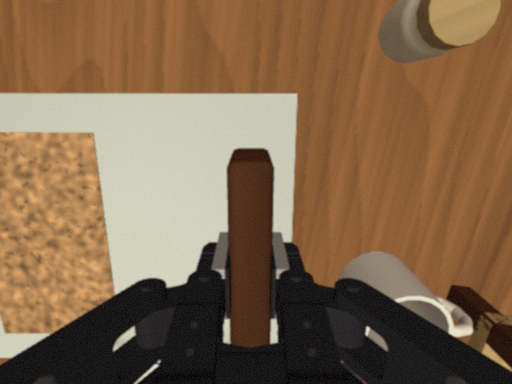

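The slab is held (gap 16 mm) and hangs within 1° of level. I'm carrying it across with the yaw turn.

Emit:
jog_arm([
  [[0, 0, -0.5], [0.1, -1.0, 0], 0.5],
  [[0, 0, -1], [0.2, -2.5, 0], 0.5],
  [[0, 0, -1.2], [0.3, -3, 0], 0.5],
  [[0, 0, -1.2], [0.3, -3, 0], 0.5],
  [[0, 0, -1.2], [0.3, -3, 0], 0.5],
  [[0, 0, -1.2], [0.3, -3, 0], 0.5],
  [[0, 0, -1.2], [0.3, -3, 0], 0.5],
  [[0, 0, -1.2], [0.3, -3, 0], 0.5],
])

```text
clock: 4.6
position: [612.7, 5.0, 131.8]
eef_rot: [-0.009, 0.709, 0.705, 0.002]
ft_force: [0.0, -0.9, -7.2]
finger_gap: 16.2
```

Emit:
jog_arm([
  [[0, 0, -1.2], [0.3, -3, 0], 0.5],
  [[0, 0, -1.2], [0.3, -3, 0], 0.5],
  [[0, 0, -1.2], [0.3, -3, 0], 0.5],
  [[0, 0, -1.2], [0.3, -3, 0], 0.5],
  [[0, 0, -1.2], [0.3, -3, 0], 0.5],
  [[0, 0, -1.2], [0.3, -3, 0], 0.5],
  [[0, 0, -0.6], [0.2, -1.5, 0], 0.5],
  [[0, 0, 0], [0, 0, 0], 0.5],
])

```text
clock: 5.4
position: [623.9, -206.6, 120.8]
eef_rot: [-0.015, 0.761, 0.649, -0.002]
ft_force: [0.1, 0.9, -6.9]
finger_gap: 16.1
```

```bash
python3 -c "
from h import *
pose(); im,p,q,c,n=slabpose(80)"
```

```text
t 5.4 tcp [ 623.9 -206.6  120.8] jaw -9.1 toolz [-0.023  0.02  -1.   ] F [ 0.1  0.9 -6.9] gap 16.1 q6 -16.0
slab top centroid [ 590.5 -163.5  112.5] normal [ 0.019 -0.001  1.   ] tilt 1.1 n 32005
```

Emit:
jog_arm([
  [[-0.4, -2.9, 0.2], [0.3, -0.3, 0.4], 0.5],
  [[-0.4, -2.9, 0.2], [0.3, -0.3, 0.4], 0.5],
  [[-0.4, -2.9, 0.2], [0.3, -0.3, 0.4], 0.5],
  [[-0.4, -2.9, 0.2], [0.3, -0.3, 0.4], 0.5],
  [[-0.4, -2.9, 0.2], [0.3, -0.3, 0.4], 0.5],
  [[-0.4, -2.9, 0.2], [0.2, -0.3, 0.4], 0.5],
  [[0, 0, 0], [0, 0, 0], 0.5],
])

```text
clock: 6.15
position: [633.5, -209.9, 139.2]
eef_rot: [0.092, 0.743, 0.655, 0.101]
ft_force: [-1.4, 1.0, -6.8]
finger_gap: 16.2
```

```bash
cat >> h.py <<'E'
def edges(im,p,zlo,zhi,q=None):
    pass
E
python3 -c "
from h import *
pose(); slabpose(40)
im,d,p=cloud('top'); cv2.imwrite('top2.png',im); np.save('top2.npy',p); cv2.imwrite('pics/f.png',cv2.resize(im[120:250,230:400],None,fx=4,fy=4,interpolation=cv2.INTER_CUBIC))
x,y,z=p[...,0],p[...,1],p[...,2]
m=(x>420)&(x<700)&(y>-340)&(y<-80)&(z>25)
hsv=cv2.cvtColor(im,cv2.COLOR_BGR2HSV); m&=(hsv[...,1]<70)&(hsv[...,2]>120)
q=p[m]; c=q.mean(0); n=np.linalg.svd(q-c,full_matrices=False)[2][2]; n*=np.sign(n[2]); print('slab n',n,len(q))
b=(x>420)&(x<480)&(y>-340)&(y<-80)&(z>9)&(z<24); print(rects(b,p,50)); print(rects(m,p,200))
"
```

```text
t 6.15 tcp [ 633.5 -209.9  139.2] jaw -7.4 toolz [ 0.271 -0.005 -0.963] F [-1.4  1.  -6.8] gap 16.2 q6 -27.0
slab top centroid [ 603.1 -168.2  119.9] normal [-0.275  0.024  0.961] tilt 16.0 n 32103
slab n [ 0.47156789 -0.87462095  0.11252523] 369
[]
[]
```

View pics/f.png

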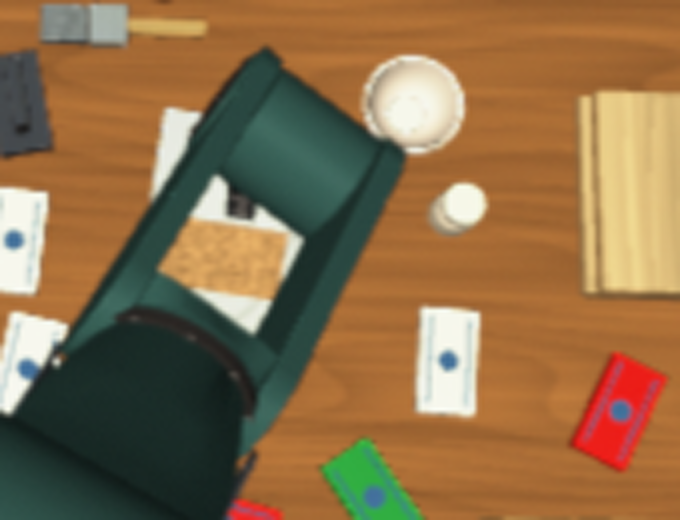

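The arm hides the batten from above, so I'm going by the numbers. From the first look, the edge target is the foot plus about 7 mm. I'm descending most of the way.

Emit:
jog_arm([
  [[0, 0, -0.3], [0.1, -0.6, 0], 0.5],
  [[0, 0, -0.2], [0.1, -0.6, -0.5], 0.5],
  [[0, 0, 0], [0, 0, -1.5], 0.5],
  [[0, 0, 0], [0, 0, -1.5], 0.5],
  [[0, 0, 0], [0, 0, -1], 0.5],
  [[0, 0, 0], [0, 0, 0], 0.5],
  [[0, 0, 0], [0, 0, 0], 0.5],
])

```text
clock: 6.95
position: [639.5, -224.0, 91.0]
eef_rot: [0.092, 0.746, 0.652, 0.099]
ft_force: [0.1, -0.8, -6.6]
finger_gap: 16.3
```

```bash
python3 -c "
from h import *
pose(); slabpose(30)
for n in ('scene',):
    im,d,p=cloud(n); cv2.imwrite('pics/g.png',cv2.resize(im[150:260,150:320],None,fx=4,fy=4,interpolation=cv2.INTER_CUBIC))
"
```

```text
t 6.95 tcp [ 639.5 -224.    91. ] jaw -7.9 toolz [ 0.268 -0.007 -0.964] F [ 0.1 -0.8 -6.6] gap 16.3 q6 -29.0
slab top centroid [ 609.3 -182.1   71.8] normal [-0.271  0.026  0.962] tilt 15.8 n 32061
```

View pics/g.png

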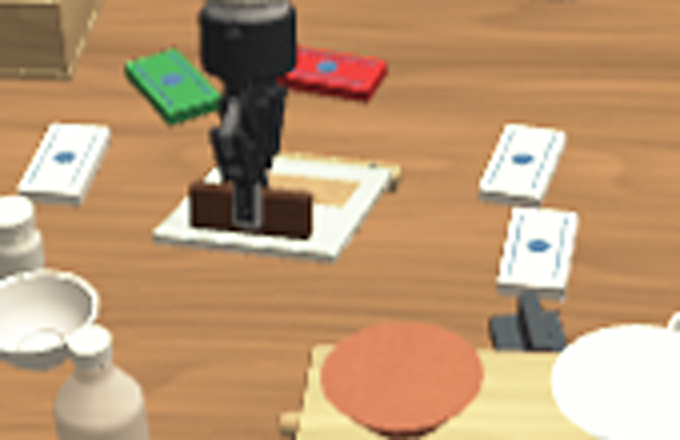

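The scene view shows the slab tilted just in front of the batten at about (385,175) px. I'm touching the edge down.

Emit:
jog_arm([
  [[0, 0, 0], [-0.2, 0.1, -0.4], 0.5],
  [[0, 0, 0], [-0.2, 0.1, -0.5], 0.5],
  [[0, 0, 0], [0, 0, -0.5], 0.5],
  [[0, 0, 0], [0, 0, 0], 0.5],
])

```text
clock: 7.45
position: [636.1, -222.2, 78.4]
eef_rot: [0.093, 0.745, 0.652, 0.1]
ft_force: [0.3, -0.1, -6.9]
finger_gap: 16.1
```

```bash
python3 -c "
from h import *
pose(); slabpose(20)"
```

```text
t 7.45 tcp [ 636.1 -222.2   78.4] jaw -7.8 toolz [ 0.271 -0.009 -0.963] F [ 0.3 -0.1 -6.9] gap 16.1 q6 -30.0
slab top centroid [ 606.  -180.3   58.9] normal [-0.275  0.028  0.961] tilt 16.0 n 32062
```

Emit:
jog_arm([
  [[0, 0, 0], [0, 0, -0.4], 0.5],
  [[0, 0, 0], [-0.1, 0, -0.3], 0.5],
  [[0, 0, 0], [0, 0, -0.2], 0.5],
  [[0, 0, 0], [0, 0, -0.1], 0.5],
])

```text
clock: 7.9
position: [635.7, -222.5, 68.3]
eef_rot: [0.094, 0.745, 0.652, 0.1]
ft_force: [-0.1, -0.0, -7.8]
finger_gap: 15.6
```

```bash
python3 -c "
from h import *
pose(); slabpose(20)"
```

```text
t 7.9 tcp [ 635.7 -222.5   68.3] jaw -7.8 toolz [ 0.272 -0.01  -0.962] F [-0.1 -0.  -7.8] gap 15.6 q6 -30.0
slab top centroid [ 605.6 -180.6   48.8] normal [-0.275  0.029  0.961] tilt 16.0 n 32089
```

Emit:
jog_arm([
  [[0, 0, 0], [0, 0, -0.15], 0.5],
  [[0, 0, 0], [0, 0, -0.15], 0.5],
  [[0, 0, 0], [0, 0, 0], 0.5],
])

```text
clock: 8.25
position: [636.5, -222.7, 66.3]
eef_rot: [0.095, 0.745, 0.652, 0.1]
ft_force: [-0.9, 0.7, -2.1]
finger_gap: 16.2
```

```bash
python3 -c "
from h import *
pose(); slabpose(20)"
```

```text
t 8.25 tcp [ 636.5 -222.7   66.3] jaw -7.8 toolz [ 0.273 -0.01  -0.962] F [-0.9  0.7 -2.1] gap 16.2 q6 -30.0
slab top centroid [ 606.1 -180.9   47. ] normal [-0.266  0.032  0.963] tilt 15.6 n 32153
```

The edge is touching: the vertical force went from -7.8 to -2.1 N at 15.6° tilt. Now I pivot it down slowly.

Emit:
jog_arm([
  [[0.14, 1.0, 0], [0.11, -0.01, -0.3], 0.5],
  [[0.14, 1.0, 0], [0.11, -0.01, -0.3], 0.5],
  [[0.14, 1.0, 0], [0.11, -0.01, -0.3], 0.5],
  [[0.14, 1.0, 0], [0.1, -0.01, -0.3], 0.5],
  [[0.14, 1.0, 0], [0.1, -0.01, -0.3], 0.5],
  [[0, 0, 0], [0, 0, 0], 0.5],
])

```text
clock: 8.9
position: [642.2, -223.5, 50.0]
eef_rot: [0.059, 0.75, 0.656, 0.069]
ft_force: [-1.6, 0.3, -0.9]
finger_gap: 16.0
```

```bash
python3 -c "
from h import *
pose(); slabpose(15)"
```

```text
t 8.9 tcp [ 642.2 -223.5   50. ] jaw -7.8 toolz [ 0.18   0.002 -0.984] F [-1.6  0.3 -0.9] gap 16.0 q6 -25.0
slab top centroid [ 610.1 -181.5   34.3] normal [-0.174  0.02   0.985] tilt 10.1 n 32127
```

Emit:
jog_arm([
  [[0.14, 1.0, 0], [0, 0, -0.3], 0.5],
  [[0.14, 1.0, 0], [0, 0, -0.3], 0.5],
  [[0.14, 1.0, 0], [0, 0, -0.3], 0.5],
  [[0.14, 1.0, 0], [0, 0, -0.3], 0.5],
  [[0, 0, 0], [0, 0, 0], 0.5],
  [[0, 0, 0], [0, 0, 0], 0.5],
])

```text
clock: 9.55
position: [645.0, -224.1, 38.1]
eef_rot: [0.032, 0.752, 0.657, 0.045]
ft_force: [0.8, -0.1, -1.9]
finger_gap: 16.0
```

```bash
python3 -c "
from h import *
pose(); slabpose(15)"
```

```text
t 9.55 tcp [ 645.  -224.1   38.1] jaw -7.9 toolz [ 0.111  0.011 -0.994] F [ 0.8 -0.1 -1.9] gap 16.0 q6 -22.0
slab top centroid [ 612.  -181.9   25.1] normal [-0.106  0.011  0.994] tilt 6.1 n 32091
```

Emit:
jog_arm([
  [[0.14, 1.0, 0], [-0.15, 0.02, -0.28], 0.5],
  [[0.14, 1.0, 0], [-0.15, 0.02, -0.28], 0.5],
  [[0.14, 1.0, 0], [-0.15, 0.02, -0.28], 0.5],
  [[0.14, 1.0, 0], [-0.15, 0.02, -0.28], 0.5],
  [[0, 0, 0], [0, 0, 0], 0.5],
])

```text
clock: 10.1
position: [638.1, -223.8, 25.5]
eef_rot: [0.004, 0.754, 0.657, 0.02]
ft_force: [1.0, -0.4, -3.4]
finger_gap: 16.3
```

```bash
python3 -c "
from h import *
pose(); slabpose(5)"
```

```text
t 10.1 tcp [ 638.1 -223.8   25.5] jaw -7.9 toolz [ 0.035  0.021 -0.999] F [ 1.  -0.4 -3.4] gap 16.3 q6 -20.0
slab top centroid [ 604.3 -181.6   15.4] normal [-0.035  0.     0.999] tilt 2.0 n 31996
```

Emit:
jog_arm([
  [[0.14, 1.0, 0], [0.03, 0, -0.28], 0.5],
  [[0.12, 0.8, 0], [0.03, 0, -0.25], 0.5],
  [[0, 0, 0], [0, 0, 0], 0.5],
])

```text
clock: 10.45
position: [638.5, -223.8, 20.2]
eef_rot: [-0.009, 0.754, 0.657, 0.009]
ft_force: [-0.8, 0.7, -1.1]
finger_gap: 16.0
```

```bash
python3 -c "
from h import *
pose(); slabpose(5)"
```

```text
t 10.45 tcp [ 638.5 -223.8   20.2] jaw -7.9 toolz [ 0.002  0.026 -1.   ] F [-0.8  0.7 -1.1] gap 16.0 q6 -19.0
slab top centroid [ 604.4 -181.5   11.1] normal [-0.005 -0.001  1.   ] tilt 0.3 n 31917
```

The slab is flat at 0.3°. I'm releasing and lifting off.

Emit:
jog_arm([
  [[0, 0, 0], [0, 0, 0], 5],
  [[0, 0, 0], [0, 0, 0], 5],
  [[0, 0, 0], [0, 0, 0], 5],
  [[0, 0, 0], [0, 0, 0], 5],
  [[0, 0, 0], [0, 0, 0], 5],
])

```text
clock: 11.0
position: [639.5, -224.4, 22.3]
eef_rot: [-0.008, 0.754, 0.657, 0.01]
ft_force: [-0.7, 0.1, -0.1]
finger_gap: 49.9
```

Emit:
jog_arm([
  [[0, 0, 0], [0, 0, 1.5], 5],
  [[0, 0, 0], [0, 0, 3], 5],
  [[0, 0, 0], [0, 0, 4], 7],
  [[0, 0, 0], [0, 0, 5], 8],
  [[0, 0, 0], [-2, 0, 5], 8],
  [[0, 0, 0], [-3, 0, 4], 8],
  [[0, 0, 0], [-3, 0, 3], 8],
  [[0, 0, 0], [0, 0, 0], 8],
])

```text
clock: 11.8
position: [558.2, -223.3, 287.4]
eef_rot: [-0.006, 0.754, 0.657, 0.01]
ft_force: [-0.2, -0.5, 0.2]
finger_gap: 80.4
```

```bash
python3 - <<'E'
from h import *
pose()
im,d,p=cloud('wrist'); cv2.imwrite('pics/hh.png',im)
x,y,z=p[...,0],p[...,1],p[...,2]
hsv=cv2.cvtColor(im,cv2.COLOR_BGR2HSV)
reg=(x>420)&(x<720)&(y>-330)&(y<-90)
[print(r) for r in rects(reg&(z>5)&(z<14),p,300)]
[print(r) for r in rects(reg&(z>14)&(z<24),p,100)]
[print(r) for r in rects(reg&(z>5)&(z<60),p,300)]
cork=reg&(hsv[...,1]>100)&(hsv[...,2]>140)&(z>5)&(z<14); cork=cv2.morphologyEx(cork.astype(np.uint8),cv2.MORPH_OPEN,np.ones((3,3)))
print('cork');[print(r) for r in rects(cork,p,300)]
im,d,p=cloud('top'); x,y,z=p[...,0],p[...,1],p[...,2]; 
print('top');[print(r) for r in rects((x>250)&(x<800)&(abs(y)<500)&(z>9)&(z<40),p,80)]
E
```

```text
t 11.8 tcp [ 558.2 -223.3  287.4] jaw -7.8 toolz [ 0.008  0.022 -1.   ] F [-0.2 -0.5  0.2] gap 80.4 q6 -22.0
{'c': array([ 561.8, -214.8]), 's': array([202.9, 150. ]), 'a': -8.0, 'z': 10.9, 'px': (np.int32(250), np.int32(147)), 'n': 15605}
{'c': array([ 452.1, -199.2]), 's': array([148.9,  22.5]), 'a': 81.9, 'z': 18.6, 'px': (np.int32(165), np.int32(147)), 'n': 1991}
{'c': array([ 551.6, -213.4]), 's': array([223.5, 150. ]), 'a': -8.0, 'z': 11.1, 'px': (np.int32(241), np.int32(147)), 'n': 19130}
cork
{'c': array([ 532.5, -210.9]), 's': array([111.9,  64.4]), 'a': 81.8, 'z': 11.2, 'px': (np.int32(227), np.int32(148)), 'n': 4062}
top
{'c': array([781.3, -99.9]), 's': array([167.8,  35.8]), 'a': 89.2, 'z': 17.7, 'px': (np.int32(261), np.int32(127)), 'n': 275}
{'c': array([700.6,   3.9]), 's': array([105.5,  55.7]), 'a': 11.9, 'z': 17.5, 'px': (np.int32(235), np.int32(145)), 'n': 276}
{'c': array([576.7, 413.4]), 's': array([104.5,  58.1]), 'a': 3.5, 'z': 16.2, 'px': (np.int32(131), np.int32(173)), 'n': 373}
{'c': array([ 576.6, -214.6]), 's': array([116.7,  90.5]), 'a': -27.8, 'z': 12.1, 'px': (np.int32(284), np.int32(178)), 'n': 296}
{'c': array([504. ,   0.7]), 's': array([212. ,  68.9]), 'a': -2.5, 'z': 16.1, 'px': (np.int32(233), np.int32(194)), 'n': 731}
{'c': array([ 522. , -265.5]), 's': array([68.7, 37.8]), 'a': -7.4, 'z': 11.6, 'px': (np.int32(301), np.int32(191)), 'n': 94}
{'c': array([ 450.4, -429.3]), 's': array([104.8,  57.8]), 'a': -4.5, 'z': 15.4, 'px': (np.int32(342), np.int32(210)), 'n': 373}
{'c': array([ 315.1, -355.1]), 's': array([103.3,  56.9]), 'a': 34.7, 'z': 15.8, 'px': (np.int32(324), np.int32(244)), 'n': 389}
{'c': array([ 276.8, -241.9]), 's': array([54.6, 36.9]), 'a': -12.3, 'z': 15.9, 'px': (np.int32(294), np.int32(253)), 'n': 123}
```

View pics/hh.png

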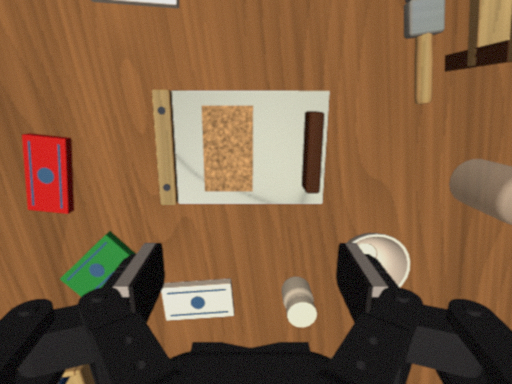

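The slab lies 1–2 mm off the batten with its ends level, pad centre (532.5,-210.9). In the top view two tiles now appear merged, so one may have been knocked. I'm moving above them to look.

Emit:
jog_arm([
  [[0, 0, -7.5], [-0.3, 1.8, 0], 8],
  [[0, 0, -7.5], [-0.3, 1.8, 0], 8],
  [[0, 0, -7.5], [-0.3, 1.8, 0], 8],
  [[0, 0, -7.5], [-0.3, 1.8, 0], 8],
  [[0, 0, -7.5], [-0.3, 1.8, 0], 8],
  [[0, 0, -7.5], [-0.3, 1.8, 0], 8],
  [[0, 0, -7.5], [-0.3, 1.8, 0], 8],
  [[0, 0, -7.5], [-0.3, 1.8, 0], 8],
])

```text
clock: 12.7
position: [535.0, -73.0, 270.6]
eef_rot: [-0.009, 0.985, 0.171, 0.007]
ft_force: [-0.0, 0.7, -0.5]
finger_gap: 80.0
```

Emit:
jog_arm([
  [[0, 0, -7], [-0.3, 1.8, 0], 8],
  [[0, 0, -7], [-0.3, 1.8, 0], 8],
  [[0, 0, -6], [-0.3, 1.8, 0], 8],
  [[0, 0, -4], [0, 1.8, 0], 8],
  [[0, 0, 0], [0, 0, 0], 8],
])

```text
clock: 13.2
position: [524.0, 6.3, 261.8]
eef_rot: [-0.01, 0.999, -0.046, 0.002]
ft_force: [0.5, -0.1, -0.1]
finger_gap: 80.1
```

```bash
cat >> h.py <<'E'
def tiles(save=None,zlo=11,zhi=23):
    im,d,p=cloud('wrist'); hsv=cv2.cvtColor(im,cv2.COLOR_BGR2HSV); z=p[...,2]
    if save: cv2.imwrite(save,im)
    m=(z>zlo)&(z<zhi)
    m=cv2.morphologyEx(m.astype(np.uint8),cv2.MORPH_OPEN,np.ones((3,3)))
    for r in rects(m,p,800): print(r)
    return im,p
E
python3 -c "
from h import *
pose(); tiles('pics/i.png')"
```

```text
t 13.2 tcp [524.    6.3 261.8] jaw -95.3 toolz [ 0.005  0.019 -1.   ] F [ 0.5 -0.1 -0.1] gap 80.1 q6 87.0
{'c': array([679.,  -2.]), 's': array([56. , 54.2]), 'a': -78.6, 'z': 18.7, 'px': (np.int32(247), np.int32(26)), 'n': 1949}
{'c': array([506.8,  -0.6]), 's': array([213.4,  68.9]), 'a': -3.7, 'z': 16.7, 'px': (np.int32(259), np.int32(165)), 'n': 7305}
{'c': array([ 451.1, -198.8]), 's': array([149.6,  22.4]), 'a': 82.0, 'z': 18.5, 'px': (np.int32(419), np.int32(200)), 'n': 2110}
```

View pics/i.png

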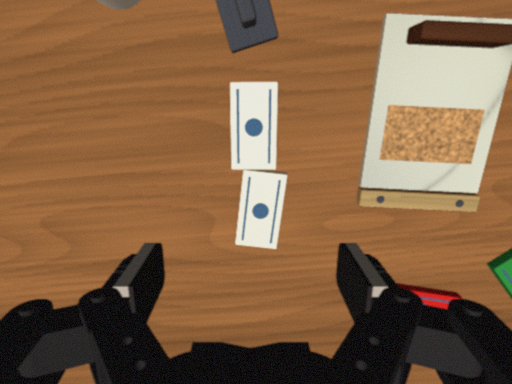

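One tile has been knocked: the two now touch end to end, centres at (254,127) and (260,211) px. I'll split them by the saturation gap and measure both.

```bash
python3 - <<'E'
from h import *
im,d,p=cloud('wrist'); z=p[...,2]; M=(z>11)&(z<23)&(abs(p[...,1])<60)&(p[...,0]<640)
hsv=cv2.cvtColor(im,cv2.COLOR_BGR2HSV)
b=M&(hsv[...,0]>95)&(hsv[...,0]<125)&(hsv[...,1]>120)
l,n=cv2.connectedComponents(b.astype(np.uint8))[1],0
nn,l,st,ce=cv2.connectedComponentsWithStats(b.astype(np.uint8))
for i in range(1,nn):
    if st[i,4]>120: print('blue',p[l==i].mean(0).round(1),st[i])
for s in (lambda r:r<166,lambda r:r>175):
    rr=np.arange(384)[:,None]; print(rects(M&s(rr),p,500))
E
```

```text
blue [562.    2.2  17. ] [246 120  14  15 149]
[{'c': array([564. ,   1.5]), 's': array([98.3, 56.1]), 'a': -5.2, 'z': 16.8, 'px': (np.int32(253), np.int32(124)), 'n': 3891}]
[{'c': array([453.2,   2.8]), 's': array([102.6,  56. ]), 'a': -11.7, 'z': 16.7, 'px': (np.int32(261), np.int32(212)), 'n': 3072}]
```

Emit:
jog_arm([
  [[0, 0, 0], [1.8, -0.2, -3], 7.5],
  [[0, 0, 0], [1.8, -0.2, -3.5], 7.5],
  [[0, 0, 0], [0, 0, -4], 7.5],
  [[0, 0, 0], [0, 0, -4], 7.5],
  [[0, 0, 0], [0, 0, -4], 7.5],
  [[0, 0, 0], [0, 0, -2], 7.5],
  [[0, 0, 0], [0, 0, 0], 7.5],
], grip_force=60)

```text
clock: 14.0
position: [565.3, -6.5, 48.6]
eef_rot: [-0.007, 0.999, -0.041, 0.005]
ft_force: [0.2, -0.2, -0.3]
finger_gap: 75.1
```

```bash
python3 -c "
from h import *
pose()"
```

```text
t 14.0 tcp [565.3  -6.5  48.6] jaw -94.7 toolz [ 0.01   0.014 -1.   ] F [ 0.2 -0.2 -0.3] gap 75.1 q6 86.0
```

Emit:
jog_arm([
  [[-0.8, 0.6, -0.5], [-0.35, 0.8, -1], 7.5],
  [[0, 0, 0], [0, 0.1, -2], 7.5],
  [[0, 0, 0], [0, 0, -1], 7.5],
  [[0, 0, 0], [0, 0, 0], 7.5],
])

```text
clock: 14.4
position: [564.7, -0.4, 9.2]
eef_rot: [0.001, 0.999, -0.045, 0.001]
ft_force: [-1.3, 1.1, 1.4]
finger_gap: 75.1
```

```bash
python3 -c "
from h import *
pose()"
```

```text
t 14.4 tcp [ 5.647e+02 -4.000e-01  9.200e+00] jaw -95.2 toolz [ 0.001 -0.001 -1.   ] F [-1.3  1.1  1.4] gap 75.1 q6 88.0
```

Emit:
jog_arm([
  [[0, 0, 0], [-0.3, 0.2, -0.5], 7.5],
  [[0, 0, 0], [0, 0, -0.4], 7.5],
  [[0, 0, 0], [0, 0, 0], 4],
  [[0, 0, 0], [0, 0, 0], 4],
  [[0, 0, 0], [0, 0, 0], 4],
  [[0, 0, 0], [0, 0, 0], 4],
])

```text
clock: 15.0
position: [564.1, 0.7, 3.4]
eef_rot: [0.001, 0.999, -0.045, 0.003]
ft_force: [-0.2, -0.7, -1.2]
finger_gap: 53.9
```

```bash
python3 -c "
from h import *
pose()"
```

```text
t 15.0 tcp [564.1   0.7   3.4] jaw -95.2 toolz [ 0.007 -0.002 -1.   ] F [-0.2 -0.7 -1.2] gap 53.9 q6 88.0
```

Emit:
jog_arm([
  [[0, 0, 0], [0, 0, 2], 4],
  [[0, 0, 0], [0, 0, 4.5], 4],
  [[0, 0, 3], [0, 0, 4.5], 4],
  [[0, 0, 6], [-0.3, -1.7, 1], 4],
  [[0, 0, 7.5], [-0.3, -2.2, 0.2], 4],
  [[0, 0, 7.5], [-0.3, -2.2, 0.2], 4],
  [[0, 0, 7.5], [-0.3, -2.2, 0.2], 4],
  [[0, 0, 7.5], [-0.3, -2.2, 0.2], 4],
])

```text
clock: 15.8
position: [547.1, -104.7, 136.6]
eef_rot: [0.001, 0.952, 0.305, 0.003]
ft_force: [0.7, 0.4, -2.5]
finger_gap: 54.5
```

Emit:
jog_arm([
  [[0, 0, 7.5], [-0.3, -2.2, 0.2], 4],
  [[0, 0, 7.5], [-0.3, -2.2, 0.2], 4],
  [[0, 0, 7.5], [-0.3, -2.2, 0.2], 4],
  [[0, 0, 7.5], [-0.3, -2.2, 0.2], 4],
  [[0, 0, 7.5], [-0.3, -1.5, 0.2], 4],
  [[0, 0, 5], [0, 0, 0], 4],
  [[0, 0, 0], [0, 0, 0], 4],
])

```text
clock: 16.5
position: [529.4, -215.0, 146.8]
eef_rot: [0.0, 0.767, 0.641, 0.003]
ft_force: [-0.0, 0.5, -2.5]
finger_gap: 54.3
```

```bash
python3 -c "
from h import *
pose()"
```

```text
t 16.5 tcp [ 529.4 -215.   146.8] jaw -10.2 toolz [ 0.005  0.003 -1.   ] F [-0.   0.5 -2.5] gap 54.3 q6 -19.0
```

Emit:
jog_arm([
  [[0, 0, 2.2], [0.3, 0.6, -2], 4],
  [[0, 0, 0], [0, 0, -4], 4],
  [[0, 0, 0], [0, 0, -3], 4],
  [[0, 0, 0], [0, 0, -1], 4],
  [[0, 0, 0], [0, 0, 0], 4],
])

```text
clock: 17.0
position: [533.6, -208.4, 45.7]
eef_rot: [0.002, 0.758, 0.653, 0.004]
ft_force: [0.3, 1.5, -1.4]
finger_gap: 54.1
```

```bash
python3 -c "
from h import *
pose()"
```

```text
t 17.0 tcp [ 533.6 -208.4   45.7] jaw -8.5 toolz [ 0.008  0.002 -1.   ] F [ 0.3  1.5 -1.4] gap 54.1 q6 -20.0
```

Emit:
jog_arm([
  [[0, 0.4, 0.5], [0, 0, -1.5], 4],
  [[0, 0, 0], [0, 0, -1], 4],
  [[0, 0, 0], [0, 0, -0.3], 4],
  [[0, 0, 0], [0, 0, -0.2], 4],
  [[0, 0, 0], [0, 0, 0], 4],
])

```text
clock: 17.5
position: [536.3, -209.4, 16.6]
eef_rot: [0.002, 0.755, 0.656, 0.002]
ft_force: [-0.2, 0.2, -2.1]
finger_gap: 54.1
```

```bash
python3 -c "
from h import *
pose()"
```

```text
t 17.5 tcp [ 536.3 -209.4   16.6] jaw -8.1 toolz [ 0.006 -0.001 -1.   ] F [-0.2  0.2 -2.1] gap 54.1 q6 -20.0
```

Emit:
jog_arm([
  [[0, 0, 0], [-0.35, 0.1, -0.1], 4],
  [[0, 0, 0], [0, 0, -0.2], 4],
  [[0, 0, 0], [0, 0, -0.1], 4],
  [[0, 0, 0], [0, 0, 0], 7],
  [[0, 0, 0], [0, 0, 0], 7],
  [[0, 0, 0], [0, 0, 0], 7],
])

```text
clock: 18.1
position: [533.8, -209.2, 14.2]
eef_rot: [0.004, 0.755, 0.655, 0.002]
ft_force: [-0.2, 0.4, 0.7]
finger_gap: 69.6
```

Emit:
jog_arm([
  [[0, 0, 0], [0, 0, 1.5], 7.5],
  [[0, 0, 0], [0, 0, 4], 7.5],
  [[0, 0, 0], [0, 0, 4.8], 7.5],
  [[0, 0, 0], [0, 0, 4.8], 7.5],
  [[0, 0, 0], [0, 0, 4.8], 7.5],
  [[0, 0, 0], [0, 0, 2], 7.5],
  [[0, 0, 0], [0, 0, 0], 7.5],
])

```text
clock: 18.8
position: [531.8, -208.1, 241.7]
eef_rot: [0.004, 0.755, 0.655, 0.002]
ft_force: [-0.1, 0.9, 0.5]
finger_gap: 75.0
```

```bash
python3 -c "
from h import *
pose(); print('tile');tiles(None,21,34); print('slab+pile');im,p=tiles('pics/j.png',5,34)"
```

```text
t 18.8 tcp [ 531.8 -208.1  241.7] jaw -8.1 toolz [ 0.008 -0.002 -1.   ] F [-0.1  0.9  0.5] gap 75.0 q6 -20.0
tile
{'c': array([ 534.4, -212.9]), 's': array([102.9,  56.1]), 'a': 81.8, 'z': 26.8, 'px': (np.int32(250), np.int32(162)), 'n': 4312}
slab+pile
{'c': array([ 788.1, -129.9]), 's': array([113.2,  42.8]), 'a': 88.7, 'z': 19.6, 'px': (np.int32(476), np.int32(54)), 'n': 3132}
{'c': array([ 551.5, -214.2]), 's': array([224., 150.]), 'a': -8.1, 'z': 11.3, 'px': (np.int32(265), np.int32(158)), 'n': 21584}
{'c': array([ 288.1, -210.8]), 's': array([104.4,  57.5]), 'a': 76.0, 'z': 16.5, 'px': (np.int32(49), np.int32(188)), 'n': 4342}
{'c': array([ 310.6, -343.9]), 's': array([104.1,  26. ]), 'a': 35.0, 'z': 16.6, 'px': (np.int32(97), np.int32(277)), 'n': 1199}
{'c': array([ 724.8, -394.1]), 's': array([59. , 55.2]), 'a': -51.9, 'z': 15.0, 'px': (np.int32(411), np.int32(280)), 'n': 1640}
{'c': array([ 453.5, -430. ]), 's': array([103.9,  57.3]), 'a': -3.4, 'z': 16.8, 'px': (np.int32(214), np.int32(322)), 'n': 2898}
```

The first tile is on the pad, about 2 mm from centre at 81.8°. Next is the tile at (453.5,-430).

Emit:
jog_arm([
  [[0, 0, -7.8], [-0.7, -2.0, 0], 7.5],
  [[0, 0, -7.8], [-0.7, -2.0, 0], 7.5],
  [[0, 0, -7.8], [-0.7, -2.0, 0], 7.5],
  [[0, 0, -7.8], [-0.7, -2.0, 0], 7.5],
  [[0, 0, -7.8], [-0.7, -2.0, 0], 7.5],
  [[0, 0, -7.8], [-0.7, -2.0, 0], 7.5],
  [[0, 0, -7.8], [-0.7, -2.0, 0], 7.5],
  [[0, 0, -7.8], [-0.7, -2.0, 0], 7.5],
])

```text
clock: 19.7
position: [463.3, -362.6, 217.1]
eef_rot: [-0.015, 0.988, 0.151, -0.004]
ft_force: [0.5, -0.2, 0.3]
finger_gap: 74.8
```

Emit:
jog_arm([
  [[0, 0, -7.8], [-0.7, -1.9, -1], 7.5],
  [[0, 0, -7.8], [-0.7, -1.9, -1.5], 7.5],
  [[0, 0, -7], [-0.5, -1.5, -1.5], 7.5],
  [[0, 0, 0], [0, 0, -1], 7.5],
  [[0, 0, 0], [0, 0, 0], 7.5],
])

```text
clock: 20.2
position: [437.3, -414.3, 152.3]
eef_rot: [-0.023, 0.998, -0.056, -0.007]
ft_force: [0.3, -0.7, 0.1]
finger_gap: 75.0
```

```bash
python3 -c "
from h import *
pose(); tiles()"
```

```text
t 20.2 tcp [ 437.3 -414.3  152.3] jaw -96.4 toolz [-0.012  0.046 -0.999] F [ 0.3 -0.7  0.1] gap 75.0 q6 45.0
{'c': array([ 452.5, -430.3]), 's': array([104.1,  55.6]), 'a': -3.5, 'z': 16.7, 'px': (np.int32(271), np.int32(156)), 'n': 7251}
{'c': array([ 407.5, -599.3]), 's': array([104.1,  58.2]), 'a': -26.4, 'z': 16.7, 'px': (np.int32(460), np.int32(186)), 'n': 7266}
{'c': array([ 447.9, -223.4]), 's': array([103.4,  22.6]), 'a': 82.0, 'z': 18.4, 'px': (np.int32(54), np.int32(187)), 'n': 2556}
{'c': array([ 317.7, -356.8]), 's': array([104.2,  57.8]), 'a': 35.1, 'z': 16.5, 'px': (np.int32(218), np.int32(292)), 'n': 4718}
```

Emit:
jog_arm([
  [[-2.6, -0.7, 2.9], [1.5, -1.6, -1], 7.5],
  [[0, 0, 0], [0, 0, -3.5], 7.5],
  [[0, 0, 0], [0, 0, -3.5], 7.5],
  [[0, 0, 0], [0, 0, -2.5], 7.5],
  [[0, 0, 0], [0, 0, -0.5], 7.5],
  [[0, 0, 0], [0, 0, 0], 7.5],
])

```text
clock: 20.85
position: [457.5, -426.7, 42.9]
eef_rot: [0.002, 1.0, -0.02, 0.001]
ft_force: [0.4, -0.1, 0.5]
finger_gap: 75.1
```

```bash
python3 -c "
from h import *
pose()"
```

```text
t 20.85 tcp [ 457.5 -426.7   42.9] jaw -92.2 toolz [ 0.003 -0.004 -1.   ] F [ 0.4 -0.1  0.5] gap 75.1 q6 43.0
```

Emit:
jog_arm([
  [[0, 0, -1.2], [-0.45, -0.35, -1], 7.5],
  [[0, 0, 0], [0, 0, -2], 7.5],
  [[0, 0, 0], [0, 0, -0.9], 7.5],
  [[0, 0, 0], [0, 0, 0], 7.5],
])

```text
clock: 21.25
position: [455.5, -432.9, 7.4]
eef_rot: [0.005, 1.0, -0.03, 0.004]
ft_force: [-0.8, 0.5, 0.6]
finger_gap: 75.2
```

```bash
python3 -c "
from h import *
pose()"
```

```text
t 21.25 tcp [ 455.5 -432.9    7.4] jaw -93.4 toolz [ 0.008 -0.011 -1.   ] F [-0.8  0.5  0.6] gap 75.2 q6 44.0
```

Emit:
jog_arm([
  [[0.6, 0.4, 0], [-0.3, 0.25, -0.3], 7.5],
  [[0, 0, 0], [0, 0, -0.1], 7.5],
  [[0, 0, 0], [0, 0, 0], 4],
  [[0, 0, 0], [0, 0, 0], 4],
  [[0, 0, 0], [0, 0, 0], 4],
  [[0, 0, 0], [0, 0, 0], 4],
])

```text
clock: 21.85
position: [453.4, -432.1, 6.7]
eef_rot: [0.002, 1.0, -0.03, 0.002]
ft_force: [0.5, -0.5, -1.9]
finger_gap: 53.7
```

```bash
python3 -c "
from h import *
pose()"
```

```text
t 21.85 tcp [ 453.4 -432.1    6.7] jaw -93.5 toolz [ 0.004 -0.003 -1.   ] F [ 0.5 -0.5 -1.9] gap 53.7 q6 43.0
```

Emit:
jog_arm([
  [[0, 0, 0], [0, 0, 2], 4],
  [[0, 0, 0], [0, 0, 4.5], 4],
  [[0, 0, 3], [0, 0, 4.5], 4],
  [[0, 0, 6], [0.7, 1.8, 1], 4],
  [[0, 0, 7.5], [0.8, 2.3, 0.2], 4],
  [[0, 0, 7.5], [0.8, 2.3, 0.2], 4],
  [[0, 0, 7.5], [0.8, 2.3, 0.2], 4],
  [[0, 0, 7.5], [0.8, 2.3, 0.2], 4],
])

```text
clock: 22.65
position: [491.3, -320.7, 138.5]
eef_rot: [0.002, 0.949, 0.315, 0.001]
ft_force: [1.0, 0.1, -1.6]
finger_gap: 53.9
```

Emit:
jog_arm([
  [[0, 0, 7.5], [0.8, 2.3, 0.2], 4],
  [[0, 0, 7.5], [0.8, 2.3, 0.2], 4],
  [[0, 0, 7.5], [0.8, 2.3, 0.2], 4],
  [[0, 0, 7.5], [0.8, 2.3, 0.2], 4],
  [[0, 0, 7.5], [0.8, 1.5, 0.2], 4],
  [[0, 0, 4], [0, 0, 0], 4],
  [[0, 0, 0], [0, 0, 0], 4],
])

```text
clock: 23.35
position: [531.7, -204.3, 148.1]
eef_rot: [0.0, 0.764, 0.645, 0.002]
ft_force: [0.4, -0.6, -1.6]
finger_gap: 54.1
```

```bash
python3 -c "
from h import *
pose()"
```

```text
t 23.35 tcp [ 531.7 -204.3  148.1] jaw -9.7 toolz [ 0.003  0.001 -1.   ] F [ 0.4 -0.6 -1.6] gap 54.1 q6 -18.0
```

Emit:
jog_arm([
  [[0, 0, 1.6], [0.1, -0.7, -2], 4],
  [[0, 0, 0], [0, 0, -3], 4],
  [[0, 0, 0], [0, 0, -2], 4],
  [[0, 0, 0], [0, 0, -1], 4],
  [[0, 0, 0], [0, 0, 0], 4],
])

```text
clock: 23.85
position: [533.1, -212.8, 66.6]
eef_rot: [0.002, 0.758, 0.652, 0.002]
ft_force: [-0.1, 0.4, -1.1]
finger_gap: 53.7
```

```bash
python3 -c "
from h import *
pose()"
```

```text
t 23.85 tcp [ 533.1 -212.8   66.6] jaw -8.6 toolz [ 0.005 -0.    -1.   ] F [-0.1  0.4 -1.1] gap 53.7 q6 -20.0
```

Emit:
jog_arm([
  [[0, 0.3, 0.6], [-0.1, 0.1, -1.5], 4],
  [[0, 0, 0], [-0.1, 0, -1], 4],
  [[0, 0, 0], [0, 0, -0.3], 4],
  [[0, 0, 0], [0, 0, -0.1], 4],
  [[0, 0, 0], [0, 0, 0], 4],
])

```text
clock: 24.35
position: [532.3, -212.8, 37.1]
eef_rot: [0.001, 0.755, 0.655, 0.0]
ft_force: [0.6, 0.8, -1.3]
finger_gap: 53.9
```

```bash
python3 -c "
from h import *
pose()"
```

```text
t 24.35 tcp [ 532.3 -212.8   37.1] jaw -8.1 toolz [ 0.002 -0.002 -1.   ] F [ 0.6  0.8 -1.3] gap 53.9 q6 -21.0
```

Emit:
jog_arm([
  [[0, 0, 0], [0.1, 0.15, -0.2], 4],
  [[0, 0, 0], [0, 0, -0.15], 4],
  [[0, 0, 0], [0, 0, -0.1], 4],
  [[0, 0, 0], [0, 0, 0], 7],
  [[0, 0, 0], [0, 0, 0], 7],
  [[0, 0, 0], [0, 0, 0], 7],
])

```text
clock: 24.95
position: [535.0, -211.9, 34.1]
eef_rot: [0.003, 0.755, 0.655, 0.001]
ft_force: [-0.1, -0.3, -0.2]
finger_gap: 70.4
```

Emit:
jog_arm([
  [[0, 0, 0], [0, 0, 1.5], 7.5],
  [[0, 0, 0], [0, 0, 4], 7.5],
  [[0, 0, 0], [0, 0, 4.8], 7.5],
  [[0, 0, 0], [0, 0, 4.8], 7.5],
  [[0, 0, 0], [0, 0, 4.8], 7.5],
  [[0, 0, 0], [0, 0, 2], 7.5],
  [[0, 0, 0], [0, 0, 0], 7.5],
])

```text
clock: 25.65
position: [532.5, -210.7, 261.7]
eef_rot: [0.003, 0.755, 0.655, 0.001]
ft_force: [0.9, -0.0, 0.3]
finger_gap: 75.2
```

```bash
python3 -c "
from h import *
pose(); print('tile');tiles(None,37,50);print('lower');tiles(None,21,34); print('slab+pile');im,p=tiles('pics/j.png',5,50)"
```

```text
t 25.65 tcp [ 532.5 -210.7  261.7] jaw -8.1 toolz [ 0.005 -0.003 -1.   ] F [ 0.9 -0.   0.3] gap 75.2 q6 -20.0
tile
{'c': array([ 640. , -225.7]), 's': array([99.4, 18.9]), 'a': 81.9, 'z': 48.4, 'px': (np.int32(343), np.int32(158)), 'n': 1387}
{'c': array([ 535.8, -214.4]), 's': array([103.8,  56. ]), 'a': 81.6, 'z': 42.8, 'px': (np.int32(252), np.int32(160)), 'n': 4259}
lower
slab+pile
{'c': array([ 789.3, -128.7]), 's': array([116.1,  43. ]), 'a': -89.9, 'z': 19.6, 'px': (np.int32(467), np.int32(53)), 'n': 2943}
{'c': array([ 551.3, -214. ]), 's': array([223.8, 149.7]), 'a': -8.1, 'z': 11.5, 'px': (np.int32(266), np.int32(153)), 'n': 21523}
{'c': array([ 287.8, -210.7]), 's': array([104.3,  58. ]), 'a': 75.9, 'z': 16.5, 'px': (np.int32(59), np.int32(182)), 'n': 3932}
{'c': array([ 839.7, -297.1]), 's': array([58.3, 21.7]), 'a': 76.5, 'z': 23.4, 'px': (np.int32(499), np.int32(191)), 'n': 929}
{'c': array([ 719.7, -383.8]), 's': array([99. , 66.7]), 'a': -60.7, 'z': 24.0, 'px': (np.int32(408), np.int32(273)), 'n': 2813}
{'c': array([ 311. , -345.3]), 's': array([104.6,  28.6]), 'a': 35.0, 'z': 16.6, 'px': (np.int32(105), np.int32(272)), 'n': 1264}
```

The second tile sits within about 2 mm of the first. Next is the tile near (454,2).

Emit:
jog_arm([
  [[0, 0, -8], [-0.65, 1.8, -0.2], 7.5],
  [[0, 0, -8], [-0.65, 1.8, -0.2], 7.5],
  [[0, 0, -8], [-0.65, 1.8, -0.2], 7.5],
  [[0, 0, -8], [-0.65, 1.8, -0.2], 7.5],
  [[0, 0, -8], [-0.65, 1.8, -0.2], 7.5],
  [[0, 0, -8], [-0.65, 1.8, -0.2], 7.5],
  [[0, 0, -8], [-0.65, 1.8, -0.2], 7.5],
  [[0, 0, -8], [-0.65, 1.8, -0.2], 7.5],
])

```text
clock: 26.6
position: [465.4, -58.7, 220.5]
eef_rot: [-0.015, 0.991, 0.132, -0.01]
ft_force: [-0.2, -0.1, 0.3]
finger_gap: 75.0
```

Emit:
jog_arm([
  [[0, 0, -8], [-0.6, 1.7, -1.5], 7.5],
  [[0, 0, -8], [-0.6, 1.7, -1.5], 7.5],
  [[0, 0, -8], [-0.5, 1.5, -1.5], 7.5],
  [[0, 0, -4], [-0.3, 1, -1.5], 7.5],
  [[0, 0, 0], [0, 0, 0], 7.5],
])

```text
clock: 27.1
position: [433.5, 6.2, 148.3]
eef_rot: [-0.019, 0.992, -0.123, -0.017]
ft_force: [-0.9, 0.1, -0.1]
finger_gap: 75.0
```

```bash
python3 -c "
from h import *
pose(); tiles()"
```

```text
t 27.1 tcp [433.5   6.2 148.3] jaw -104.2 toolz [-0.029  0.041 -0.999] F [-0.9  0.1 -0.1] gap 75.0 q6 93.0
{'c': array([ 455.2, -167.7]), 's': array([87.9, 22.2]), 'a': 82.0, 'z': 18.6, 'px': (np.int32(455), np.int32(102)), 'n': 3181}
{'c': array([453.3,   3.1]), 's': array([104. ,  56.1]), 'a': -10.8, 'z': 16.7, 'px': (np.int32(250), np.int32(150)), 'n': 7525}
{'c': array([ 292.6, -189. ]), 's': array([61. , 56.8]), 'a': 75.9, 'z': 16.6, 'px': (np.int32(480), np.int32(266)), 'n': 3095}
```

Emit:
jog_arm([
  [[-2.3, -1.7, 3.2], [1.9, -0.3, -1], 7.5],
  [[0, 0, 0], [0, 0, -3.5], 7.5],
  [[0, 0, 0], [0, 0, -3.5], 7.5],
  [[0, 0, 0], [0, 0, -2.5], 7.5],
  [[0, 0, 0], [0, 0, -0.5], 7.5],
  [[0, 0, 0], [0, 0, 0], 7.5],
])

```text
clock: 27.75
position: [458.2, -1.3, 36.5]
eef_rot: [0.002, 0.996, -0.087, 0.003]
ft_force: [-0.4, -0.2, -0.4]
finger_gap: 74.8
```

```bash
python3 -c "
from h import *
pose()"
```

```text
t 27.75 tcp [458.2  -1.3  36.5] jaw -100.0 toolz [ 0.005 -0.004 -1.   ] F [-0.4 -0.2 -0.4] gap 74.8 q6 92.0
```

Emit:
jog_arm([
  [[0.2, 0.3, -0.8], [-0.5, 0.4, -1], 7.5],
  [[0, 0, 0], [0, 0, -1.6], 7.5],
  [[0, 0, 0], [0, 0, -0.5], 7.5],
  [[0, 0, 0], [0, 0, 0], 7.5],
])

```text
clock: 28.15
position: [455.9, 2.2, 7.4]
eef_rot: [0.0, 0.995, -0.095, 0.003]
ft_force: [0.3, 0.4, 1.1]
finger_gap: 75.2
```

```bash
python3 -c "
from h import *
pose()"
```

```text
t 28.15 tcp [455.9   2.2   7.4] jaw -100.9 toolz [ 0.005 -0.001 -1.   ] F [0.3 0.4 1.1] gap 75.2 q6 93.0
```

Emit:
jog_arm([
  [[0, 0.3, 0], [-0.25, 0.1, -0.2], 7.5],
  [[0, 0, 0], [0, 0, -0.1], 7.5],
  [[0, 0, 0], [0, 0, 0], 4],
  [[0, 0, 0], [0, 0, 0], 4],
  [[0, 0, 0], [0, 0, 0], 4],
  [[0, 0, 0], [0, 0, 0], 4],
])

```text
clock: 28.75
position: [454.5, 3.2, 7.1]
eef_rot: [0.001, 0.996, -0.095, 0.002]
ft_force: [0.0, 0.9, -1.8]
finger_gap: 54.0
```

```bash
python3 -c "
from h import *
pose()"
```

```text
t 28.75 tcp [454.5   3.2   7.1] jaw -100.9 toolz [ 0.003 -0.002 -1.   ] F [ 0.   0.9 -1.8] gap 54.0 q6 93.0
```

Emit:
jog_arm([
  [[0, 0, 0], [0, 0, 2], 4],
  [[0, 0, 0], [0, 0, 4.5], 4],
  [[0, 0, 5], [0, 0, 4.8], 4],
  [[0, 0, 8], [0.7, -1.8, 1], 4],
  [[0, 0, 8], [0.7, -2.1, 0.2], 4],
  [[0, 0, 8], [0.7, -2.1, 0.2], 4],
  [[0, 0, 8], [0.7, -2.1, 0.2], 4],
  [[0, 0, 8], [0.7, -2.1, 0.2], 4],
])

```text
clock: 29.55
position: [486.6, -99.3, 143.0]
eef_rot: [0.002, 0.951, 0.309, 0.0]
ft_force: [0.4, -0.0, -2.2]
finger_gap: 54.0
```

Emit:
jog_arm([
  [[0, 0, 8], [0.7, -2.1, 0.2], 4],
  [[0, 0, 8], [0.7, -2.1, 0.2], 4],
  [[0, 0, 8], [0.7, -2.1, 0.2], 4],
  [[0, 0, 8], [0.8, -2.1, 0.2], 4],
  [[0, 0, 7.5], [0.8, -1.8, 0.2], 4],
  [[0, 0, 5], [0, 0, 0], 4],
  [[0, 0, 0], [0, 0, 0], 4],
])

```text
clock: 30.25
position: [523.7, -208.2, 151.6]
eef_rot: [0.001, 0.752, 0.659, -0.0]
ft_force: [0.3, -1.0, -2.4]
finger_gap: 53.6
```

```bash
python3 -c "
from h import *
pose()"
```

```text
t 30.25 tcp [ 523.7 -208.2  151.6] jaw -7.6 toolz [ 0.001 -0.002 -1.   ] F [ 0.3 -1.  -2.4] gap 53.6 q6 -21.0
```

Emit:
jog_arm([
  [[0, 0, -0.4], [0.8, -0.3, -2], 4],
  [[0, 0, 0], [0, 0, -3], 4],
  [[0, 0, 0], [0, 0, -1.5], 4],
  [[0, 0, 0], [0, 0, -0.5], 4],
  [[0, 0, 0], [0, 0, 0], 4],
])

```text
clock: 30.75
position: [531.0, -210.0, 79.4]
eef_rot: [0.001, 0.758, 0.652, -0.0]
ft_force: [0.3, 0.4, -1.8]
finger_gap: 53.8
```

```bash
python3 -c "
from h import *
pose()"
```

```text
t 30.75 tcp [ 531.  -210.    79.4] jaw -8.7 toolz [ 0.001 -0.002 -1.   ] F [ 0.3  0.4 -1.8] gap 53.8 q6 -20.0
```

Emit:
jog_arm([
  [[0, 0, 0.7], [0.2, -0.1, -1.5], 4],
  [[0, 0, 0], [0, 0, -0.8], 4],
  [[0, 0, 0], [0, 0, -0.3], 4],
  [[0, 0, 0], [0, 0, -0.1], 4],
  [[0, 0, 0], [0, 0, 0], 4],
])

```text
clock: 31.25
position: [534.3, -211.3, 52.0]
eef_rot: [0.002, 0.755, 0.656, 0.0]
ft_force: [-0.6, 0.2, -2.4]
finger_gap: 53.9
```

```bash
python3 -c "
from h import *
pose()"
```

```text
t 31.25 tcp [ 534.3 -211.3   52. ] jaw -8.0 toolz [ 0.004 -0.003 -1.   ] F [-0.6  0.2 -2.4] gap 53.9 q6 -20.0
```

Emit:
jog_arm([
  [[0, 0, 0], [-0.1, 0, -0.15], 4],
  [[0, 0, 0], [0, 0, -0.15], 4],
  [[0, 0, 0], [0, 0, 0], 4],
  [[0, 0, 0], [0, 0, 0], 7],
  [[0, 0, 0], [0, 0, 0], 7],
  [[0, 0, 0], [0, 0, 0], 7],
])

```text
clock: 31.85
position: [534.6, -212.0, 50.5]
eef_rot: [0.004, 0.755, 0.656, 0.001]
ft_force: [0.2, 0.3, -0.9]
finger_gap: 70.1
```

Emit:
jog_arm([
  [[0, 0, 0], [0, 0, 1.5], 7.5],
  [[0, 0, 0], [0, 0, 4], 7.5],
  [[0, 0, 0], [0, 0, 4.8], 7.5],
  [[0, 0, 0], [0, 0, 4.8], 7.5],
  [[0, 0, 0], [0, 0, 4.8], 7.5],
  [[0, 0, 0], [0, 0, 1], 7.5],
  [[0, 0, 0], [0, 0, 0], 7.5],
])

```text
clock: 32.55
position: [532.2, -210.8, 267.4]
eef_rot: [0.003, 0.755, 0.656, 0.001]
ft_force: [0.0, 0.6, 0.2]
finger_gap: 75.0
```

```bash
python3 -c "
from h import *
pose(); print('tile');tiles(None,53,66);print('slab+pile');im,p=tiles('pics/j.png',5,66)
im,d,p=cloud('top'); x,y,z=p[...,0],p[...,1],p[...,2]; 
print('top');[print(r) for r in rects((x>380)&(x<800)&(y>-100)&(y<500)&(z>9)&(z<40),p,80)]"
```

```text
t 32.55 tcp [ 532.2 -210.8  267.4] jaw -8.0 toolz [ 0.006 -0.004 -1.   ] F [0.  0.6 0.2] gap 75.0 q6 -20.0
tile
{'c': array([ 535.3, -215.3]), 's': array([102.8,  56. ]), 'a': 81.9, 'z': 58.8, 'px': (np.int32(251), np.int32(163)), 'n': 4436}
slab+pile
{'c': array([ 788.1, -128.4]), 's': array([116.7,  42.2]), 'a': 89.0, 'z': 19.7, 'px': (np.int32(460), np.int32(53)), 'n': 2857}
{'c': array([ 551.3, -213.6]), 's': array([223.7, 150.9]), 'a': -8.0, 'z': 11.7, 'px': (np.int32(263), np.int32(151)), 'n': 20791}
{'c': array([ 288.5, -210.9]), 's': array([104.1,  57.5]), 'a': 75.6, 'z': 16.5, 'px': (np.int32(60), np.int32(179)), 'n': 3823}
{'c': array([ 841.7, -294.8]), 's': array([61.2, 24.2]), 'a': 70.9, 'z': 29.8, 'px': (np.int32(496), np.int32(190)), 'n': 1313}
{'c': array([ 720.7, -384.2]), 's': array([100.4,  64.2]), 'a': -59.4, 'z': 23.9, 'px': (np.int32(403), np.int32(270)), 'n': 2655}
{'c': array([ 312.1, -347.4]), 's': array([104.8,  33.3]), 'a': 35.3, 'z': 16.6, 'px': (np.int32(107), np.int32(269)), 'n': 1458}
{'c': array([ 599.8, -427.6]), 's': array([42.9, 26.7]), 'a': 12.1, 'z': 37.6, 'px': (np.int32(319), np.int32(303)), 'n': 881}
top
{'c': array([782.4, -57.2]), 's': array([82.7, 35.1]), 'a': 88.8, 'z': 18.0, 'px': (np.int32(250), np.int32(127)), 'n': 171}
{'c': array([700.6,   3.9]), 's': array([106.8,  55.7]), 'a': 11.9, 'z': 17.8, 'px': (np.int32(235), np.int32(145)), 'n': 277}
{'c': array([576.9, 412.4]), 's': array([105.5,  57.9]), 'a': 5.6, 'z': 16.3, 'px': (np.int32(131), np.int32(173)), 'n': 376}
```

Three tiles are stacked and aligned. I'm going for the last one at (579,413).

Emit:
jog_arm([
  [[0, 0, -5], [0.2, 2.5, 0], 7.5],
  [[0, 0, -5.5], [0.3, 4.2, 0], 7.5],
  [[0, 0, -5.5], [0.3, 4.2, 0], 7.5],
  [[0, 0, -5.5], [0.3, 4.2, 0], 7.5],
  [[0, 0, -5.5], [0.3, 4.2, 0], 7.5],
  [[0, 0, -5.5], [0.3, 4.2, 0], 7.5],
  [[0, 0, -5.5], [0.3, 4.2, 0], 7.5],
  [[0, 0, -5.5], [0.3, 4.2, 0], 7.5],
])

```text
clock: 33.5
position: [542.8, 115.9, 243.4]
eef_rot: [-0.011, 0.95, 0.311, -0.012]
ft_force: [-0.2, 0.7, 0.5]
finger_gap: 74.8
```

Emit:
jog_arm([
  [[0, 0, -5.5], [0.3, 4.2, -0.5], 7.5],
  [[0, 0, -5.5], [0.3, 4.2, -1], 7.5],
  [[0, 0, -5.5], [0.3, 4.2, -1], 7.5],
  [[0, 0, -5.5], [0.3, 4.2, -1], 7.5],
  [[0, 0, -5], [0.3, 4, -1], 7.5],
  [[0, 0, -3], [0.3, 3, -1], 7.5],
  [[0, 0, 0], [0, 0, 0], 7.5],
])

```text
clock: 34.2
position: [549.6, 365.7, 166.4]
eef_rot: [-0.012, 0.999, 0.044, -0.024]
ft_force: [-0.5, -0.4, 0.5]
finger_gap: 74.8
```

```bash
python3 -c "
from h import *
pose(); tiles()"
```

```text
t 34.2 tcp [549.6 365.7 166.4] jaw -85.0 toolz [-0.048  0.021 -0.999] F [-0.5 -0.4  0.5] gap 74.8 q6 110.0
{'c': array([579.1, 413.1]), 's': array([103.9,  56.2]), 'a': 3.7, 'z': 16.7, 'px': (np.int32(203), np.int32(130)), 'n': 6991}
```

Emit:
jog_arm([
  [[-1.2, -2.7, -1.3], [1.5, 2.4, -1], 7.5],
  [[0, 0, 0], [1.4, 2.3, -3], 7.5],
  [[0, 0, 0], [0, 0, -3.5], 7.5],
  [[0, 0, 0], [0, 0, -3], 7.5],
  [[0, 0, 0], [0, 0, -0.8], 7.5],
  [[0, 0, 0], [0, 0, 0], 7.5],
])

```text
clock: 34.85
position: [576.5, 403.0, 44.5]
eef_rot: [0.005, 0.999, 0.033, -0.005]
ft_force: [0.5, -0.1, -0.0]
finger_gap: 75.0
```

```bash
python3 -c "
from h import *
pose()"
```

```text
t 34.85 tcp [576.5 403.   44.5] jaw -86.2 toolz [-0.009 -0.01  -1.   ] F [ 0.5 -0.1 -0. ] gap 75.0 q6 116.0
```

Emit:
jog_arm([
  [[0.6, -0.5, -0.1], [0.25, 1.0, -1], 7.5],
  [[0, 0, 0], [0, 0, -2], 7.5],
  [[0, 0, 0], [0, 0, -0.8], 7.5],
  [[0, 0, 0], [0, 0, 0], 7.5],
])

```text
clock: 35.25
position: [582.6, 414.0, 9.6]
eef_rot: [-0.002, 1.0, 0.031, 0.003]
ft_force: [-0.4, 0.3, -0.2]
finger_gap: 75.3
```

```bash
python3 -c "
from h import *
pose()"
```

```text
t 35.25 tcp [582.6 414.    9.6] jaw -86.4 toolz [ 0.007  0.005 -1.   ] F [-0.4  0.3 -0.2] gap 75.3 q6 116.0
```

Emit:
jog_arm([
  [[-0.3, 0.4, 0], [-0.35, -0.1, -0.4], 7.5],
  [[0, 0, 0], [0, 0, -0.2], 7.5],
  [[0, 0, 0], [0, 0, 0], 4],
  [[0, 0, 0], [0, 0, 0], 4],
  [[0, 0, 0], [0, 0, 0], 4],
  [[0, 0, 0], [0, 0, 0], 4],
])

```text
clock: 35.85
position: [581.2, 414.6, 7.9]
eef_rot: [-0.001, 1.0, 0.031, 0.002]
ft_force: [-0.3, -0.3, -1.4]
finger_gap: 53.2
```

```bash
python3 -c "
from h import *
pose()"
```

```text
t 35.85 tcp [581.2 414.6   7.9] jaw -86.4 toolz [ 0.005  0.003 -1.   ] F [-0.3 -0.3 -1.4] gap 53.2 q6 116.0
```

Emit:
jog_arm([
  [[0, 0, 0], [0, 0, 2], 4],
  [[0, 0, 0], [0, 0, 4.5], 4],
  [[0, 0, 3], [0, -1, 4.8], 4],
  [[0, 0, 5.5], [-0.3, -3, 2], 4],
  [[0, 0, 5.5], [-0.3, -4, 0.3], 4],
  [[0, 0, 5.5], [-0.3, -4, 0.3], 4],
  [[0, 0, 5.5], [-0.3, -4, 0.3], 4],
  [[0, 0, 5.5], [-0.3, -4, 0.3], 4],
])

```text
clock: 36.65
position: [563.5, 213.0, 156.1]
eef_rot: [-0.0, 0.952, 0.306, 0.003]
ft_force: [0.7, -0.6, -1.2]
finger_gap: 54.0
```

Emit:
jog_arm([
  [[0, 0, 5.5], [-0.3, -4.4, 0.3], 4],
  [[0, 0, 5.5], [-0.3, -4.4, 0.3], 4],
  [[0, 0, 5.5], [-0.3, -4.4, 0.3], 4],
  [[0, 0, 5.5], [-0.3, -4.4, 0.3], 4],
  [[0, 0, 5.5], [-0.3, -4.4, 0.3], 4],
  [[0, 0, 5.5], [-0.3, -4.4, 0.3], 4],
  [[0, 0, 5.5], [-0.3, -4.4, 0.3], 4],
  [[0, 0, 0], [0, 0, 0], 4],
])

```text
clock: 37.45
position: [539.0, -111.8, 178.8]
eef_rot: [0.0, 0.789, 0.615, 0.003]
ft_force: [0.6, 0.8, -2.6]
finger_gap: 53.7
```

```bash
python3 -c "
from h import *
pose()"
```

```text
t 37.45 tcp [ 539.  -111.8  178.8] jaw -14.2 toolz [ 0.006  0.003 -1.   ] F [ 0.6  0.8 -2.6] gap 53.7 q6 -5.0
```

Emit:
jog_arm([
  [[0, 0, 3], [-0.3, -3.5, 0], 4],
  [[0, 0, 3], [-0.3, -3.5, 0], 4],
  [[0, 0, 0.2], [0, -2, -1], 4],
  [[0, 0, 0], [0, 0, -3], 4],
  [[0, 0, 0], [0, 0, -2.5], 4],
  [[0, 0, 0], [0, 0, -1], 4],
  [[0, 0, 0], [0, 0, 0], 4],
])

```text
clock: 38.15
position: [532.9, -205.2, 102.6]
eef_rot: [0.001, 0.756, 0.655, 0.004]
ft_force: [-0.0, -0.2, -1.7]
finger_gap: 54.0
```

```bash
python3 -c "
from h import *
pose()"
```

```text
t 38.15 tcp [ 532.9 -205.2  102.6] jaw -8.2 toolz [ 0.008  0.004 -1.   ] F [-0.  -0.2 -1.7] gap 54.0 q6 -20.0
```

Emit:
jog_arm([
  [[-0.2, 0.4, 0.2], [-0.1, -0.35, -1.5], 4],
  [[0, 0, 0], [0, 0, -1.2], 4],
  [[0, 0, 0], [0, 0, -0.4], 4],
  [[0, 0, 0], [0, 0, -0.1], 4],
  [[0, 0, 0], [0, 0, 0], 4],
])

```text
clock: 38.65
position: [533.7, -208.3, 70.2]
eef_rot: [0.002, 0.754, 0.657, 0.001]
ft_force: [0.2, -0.4, -0.7]
finger_gap: 53.4
```

```bash
python3 -c "
from h import *
pose()"
```

```text
t 38.65 tcp [ 533.7 -208.3   70.2] jaw -7.9 toolz [ 0.004 -0.001 -1.   ] F [ 0.2 -0.4 -0.7] gap 53.4 q6 -20.0
```

Emit:
jog_arm([
  [[0, 0, 0], [-0.1, -0.15, -0.2], 4],
  [[0, 0, 0], [0, 0, -0.2], 4],
  [[0, 0, 0], [0, 0, 0], 4],
  [[0, 0, 0], [0, 0, 0], 7],
  [[0, 0, 0], [0, 0, 0], 7],
  [[0, 0, 0], [0, 0, 0], 7],
])

```text
clock: 39.25
position: [534.2, -210.8, 67.9]
eef_rot: [0.003, 0.754, 0.657, 0.002]
ft_force: [0.8, -0.6, -0.3]
finger_gap: 70.0
```

Emit:
jog_arm([
  [[0, 0, 0], [0, 0, 1.5], 7.5],
  [[0, 0, 0], [0, 0, 4], 7.5],
  [[0, 0, 0], [0, 0, 4.8], 7.5],
  [[0, 0, 0], [0, 0, 4.8], 7.5],
  [[0, 0, 0], [0, 0, 4], 7.5],
  [[0, 0, 0], [0, 0, 0], 7.5],
  [[0, 0, 0], [0, 0, 0], 7.5],
])

```text
clock: 39.95
position: [532.1, -209.7, 266.6]
eef_rot: [0.003, 0.754, 0.657, 0.002]
ft_force: [-0.3, 0.7, -0.5]
finger_gap: 75.0
```

```bash
python3 -c "
from h import *
pose(); print('tile');tiles(None,69,82);print('slab+pile');im,p=tiles('pics/k.png',5,82)
im,d,p=cloud('top'); x,y,z=p[...,0],p[...,1],p[...,2]; 
print('top');[print(r) for r in rects((x>380)&(x<800)&(y>-100)&(y<500)&(z>9)&(z<60),p,80)]"
```

```text
t 39.95 tcp [ 532.1 -209.7  266.6] jaw -7.9 toolz [ 0.007 -0.003 -1.   ] F [-0.3  0.7 -0.5] gap 75.0 q6 -21.0
tile
{'c': array([ 534.8, -214.5]), 's': array([104. ,  56.2]), 'a': 82.1, 'z': 74.8, 'px': (np.int32(251), np.int32(166)), 'n': 4902}
slab+pile
{'c': array([ 787.8, -127.8]), 's': array([117.7,  42.5]), 'a': 88.6, 'z': 19.6, 'px': (np.int32(459), np.int32(53)), 'n': 2910}
{'c': array([ 551.6, -213.7]), 's': array([224. , 150.7]), 'a': -8.1, 'z': 11.8, 'px': (np.int32(263), np.int32(153)), 'n': 20911}
{'c': array([ 288.3, -210.7]), 's': array([104.6,  57.6]), 'a': 75.5, 'z': 16.5, 'px': (np.int32(59), np.int32(180)), 'n': 3842}
{'c': array([ 843.4, -294. ]), 's': array([62.1, 27.7]), 'a': 66.5, 'z': 30.8, 'px': (np.int32(495), np.int32(190)), 'n': 1354}
{'c': array([ 312.2, -347.3]), 's': array([105.5,  33.2]), 'a': 35.0, 'z': 16.6, 'px': (np.int32(106), np.int32(269)), 'n': 1462}
{'c': array([ 721. , -383.1]), 's': array([99.9, 62.4]), 'a': -59.2, 'z': 23.7, 'px': (np.int32(402), np.int32(271)), 'n': 2584}
{'c': array([ 600.9, -434.5]), 's': array([41.6, 41. ]), 'a': 77.8, 'z': 56.1, 'px': (np.int32(320), np.int32(311)), 'n': 1480}
top
{'c': array([781.7, -57. ]), 's': array([82.5, 36. ]), 'a': 89.7, 'z': 18.0, 'px': (np.int32(250), np.int32(127)), 'n': 178}
{'c': array([700.7,   4. ]), 's': array([105.4,  55.7]), 'a': 11.8, 'z': 18.9, 'px': (np.int32(235), np.int32(145)), 'n': 350}
```

View pics/k.png

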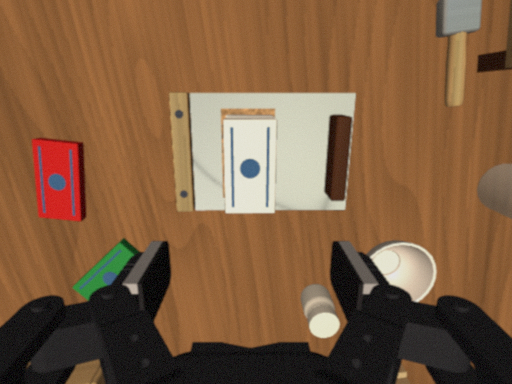

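The pile of four is square on the pad (top tile at (250,168) px). Now the weight, near (703,4).

Emit:
jog_arm([
  [[0, 0, -6.5], [1.5, 1.9, 0], 6],
  [[0, 0, -6.5], [1.5, 1.9, 0], 6],
  [[0, 0, -6.5], [1.5, 1.9, 0], 6],
  [[0, 0, -6.5], [1.5, 1.9, 0], 6],
  [[0, 0, -6.5], [1.5, 1.9, 0], 6],
  [[0, 0, -6.5], [1.5, 1.9, 0], 6],
  [[0, 0, -6.5], [1.5, 1.9, 0], 6],
  [[0, 0, -6.5], [1.5, 1.9, 0], 6],
], grip_force=90)

```text
clock: 40.9
position: [645.2, -51.8, 247.0]
eef_rot: [-0.01, 0.971, 0.24, -0.009]
ft_force: [-0.3, -0.4, 0.3]
finger_gap: 60.1
```

Emit:
jog_arm([
  [[0, 0, -6.5], [1.5, 1.9, 0], 6],
  [[0, 0, -6.5], [1.5, 1.9, 0], 6],
  [[0, 0, -5], [1.5, 1.9, 0], 6],
  [[0, 0, 0], [0, 0, 0], 6],
])

```text
clock: 41.3
position: [688.9, 10.8, 236.3]
eef_rot: [-0.014, 0.997, 0.078, -0.015]
ft_force: [-0.6, 0.2, -0.3]
finger_gap: 59.8
```

```bash
python3 -c "
from h import *
pose(); tiles(None,12,24); print('bar');tiles(None,40,60)"
```

```text
t 41.3 tcp [688.9  10.8 236.3] jaw -81.0 toolz [-0.032  0.025 -0.999] F [-0.6  0.2 -0.3] gap 59.8 q6 75.0
{'c': array([ 789.1, -101.4]), 's': array([169.4,  42. ]), 'a': -90.0, 'z': 19.0, 'px': (np.int32(373), np.int32(76)), 'n': 4824}
{'c': array([703.9,   3.1]), 's': array([103.9,  56.1]), 'a': 11.6, 'z': 18.6, 'px': (np.int32(263), np.int32(143)), 'n': 3394}
bar
{'c': array([704.4,   3.3]), 's': array([69.1, 15.9]), 'a': 11.7, 'z': 54.5, 'px': (np.int32(262), np.int32(148)), 'n': 1040}
{'c': array([ 639.6, -225.4]), 's': array([100.6,  18.5]), 'a': 81.9, 'z': 48.5, 'px': (np.int32(452), np.int32(236)), 'n': 1442}
```

Emit:
jog_arm([
  [[-1.4, -1.8, 2.7], [1.5, -0.7, -1], 6],
  [[0, 0, 0], [0, 0, -4], 6],
  [[0, 0, 0], [0, 0, -4.5], 6],
  [[0, 0, 0], [0, 0, -4.5], 6],
  [[0, 0, 0], [0, 0, -2], 6],
  [[0, 0, 0], [0, 0, 0], 6],
])

```text
clock: 42.0
position: [697.0, -5.4, 69.8]
eef_rot: [0.003, 0.994, 0.106, -0.003]
ft_force: [-0.6, -0.4, 0.2]
finger_gap: 60.1
```

```bash
python3 -c "
from h import *
pose()"
```

```text
t 42.0 tcp [697.   -5.4  69.8] jaw -77.8 toolz [-0.005 -0.006 -1.   ] F [-0.6 -0.4  0.2] gap 60.1 q6 72.0
```

Emit:
jog_arm([
  [[0.4, -0.3, -0.4], [0.7, 0.85, -0.5], 6],
  [[0, 0, 0], [0, 0, -2], 6],
  [[0, 0, 0], [0, 0, -1.5], 6],
  [[0, 0, 0], [0, 0, 0], 6],
])

```text
clock: 42.4
position: [707.0, 2.2, 32.2]
eef_rot: [-0.001, 0.995, 0.102, 0.003]
ft_force: [-1.8, -0.4, -0.3]
finger_gap: 59.7
```

```bash
python3 -c "
from h import *
pose()"
```

```text
t 42.4 tcp [707.    2.2  32.2] jaw -78.3 toolz [ 0.006  0.002 -1.   ] F [-1.8 -0.4 -0.3] gap 59.7 q6 73.0
```

Emit:
jog_arm([
  [[-0.1, 0.3, 0], [-0.25, 0.1, -0.5], 6],
  [[0, 0, 0], [0, 0, -0.2], 6],
  [[0, 0, 0], [0, 0, 0], 0.5],
  [[0, 0, 0], [0, 0, 0], 0.5],
  [[0, 0, 0], [0, 0, 0], 0.5],
  [[0, 0, 0], [0, 0, 0], 0.5],
  [[0, 0, 0], [0, 0, 0], 0.5],
])

```text
clock: 43.1
position: [707.3, 3.9, 29.2]
eef_rot: [0.0, 0.995, 0.102, 0.003]
ft_force: [0.0, 1.2, -2.3]
finger_gap: 14.4
```

```bash
python3 -c "
from h import *
pose()"
```

```text
t 43.1 tcp [707.3   3.9  29.2] jaw -78.3 toolz [ 0.006  0.    -1.   ] F [ 0.   1.2 -2.3] gap 14.4 q6 73.0
```

Emit:
jog_arm([
  [[0, 0, 0], [0, 0, 2], 0.5],
  [[0, 0, 0], [0, 0, 4], 0.5],
  [[0, 0, 0], [0, 0, 4.5], 0.5],
  [[0, 0, 3], [-0.5, -0.5, 4.5], 0.5],
  [[0, 0, 6], [-1.6, -1.9, 1], 0.5],
  [[0, 0, 6], [-1.6, -1.9, 0.3], 0.5],
  [[0, 0, 6], [-1.6, -1.9, 0.3], 0.5],
  [[0, 0, 6], [-1.6, -1.9, 0.3], 0.5],
])

```text
clock: 43.9
position: [628.9, -76.7, 193.8]
eef_rot: [0.001, 0.94, 0.341, -0.006]
ft_force: [0.9, -1.0, -5.7]
finger_gap: 14.7
```

Emit:
jog_arm([
  [[0, 0, 6], [-1.6, -1.9, 0.3], 0.5],
  [[0, 0, 6], [-1.6, -1.9, 0.3], 0.5],
  [[0, 0, 6], [-1.6, -1.9, 0.3], 0.5],
  [[0, 0, 6], [-1.6, -1.9, 0.3], 0.5],
  [[0, 0, 6], [-1.6, -1.9, 0.3], 0.5],
  [[0, 0, 6], [-1.6, -1.9, 0], 0.5],
  [[0, 0, 6], [-0.5, -1.5, 0], 0.5],
  [[0, 0, 0], [0, 0, 0], 0.5],
])

```text
clock: 44.7
position: [513.0, -210.5, 201.5]
eef_rot: [-0.003, 0.745, 0.667, -0.012]
ft_force: [0.2, 0.2, -5.6]
finger_gap: 14.6
```

```bash
python3 -c "
from h import *
pose()"
```

```text
t 44.7 tcp [ 513.  -210.5  201.5] jaw -6.3 toolz [-0.022 -0.011 -1.   ] F [ 0.2  0.2 -5.6] gap 14.6 q6 -22.0
```

Emit:
jog_arm([
  [[0.6, -1.3, -1.7], [2, 0.2, -1], 0.5],
  [[0, 0, 0], [0, 0, -3], 0.5],
  [[0, 0, 0], [0, 0, -2.5], 0.5],
  [[0, 0, 0], [0, 0, -1], 0.5],
  [[0, 0, 0], [0, 0, 0], 0.5],
])

```text
clock: 45.2
position: [535.2, -205.7, 121.7]
eef_rot: [-0.001, 0.759, 0.651, 0.002]
ft_force: [-0.7, -0.4, -6.2]
finger_gap: 14.2
```

```bash
python3 -c "
from h import *
pose()"
```

```text
t 45.2 tcp [ 535.2 -205.7  121.7] jaw -8.7 toolz [ 0.002  0.004 -1.   ] F [-0.7 -0.4 -6.2] gap 14.2 q6 -20.0
```

Emit:
jog_arm([
  [[-0.2, 0, 0.7], [-0.2, -0.25, -0.6], 0.5],
  [[0, 0, 0], [0, 0, -0.5], 0.5],
  [[0, 0, 0], [0, 0, -0.2], 0.5],
  [[0, 0, 0], [0, 0, 0], 0.5],
])

```text
clock: 45.6
position: [535.2, -208.3, 109.6]
eef_rot: [0.002, 0.755, 0.656, 0.002]
ft_force: [-0.3, 0.5, -6.4]
finger_gap: 14.3
```

```bash
python3 -c "
from h import *
pose()"
```

```text
t 45.6 tcp [ 535.2 -208.3  109.6] jaw -8.0 toolz [ 0.005 -0.001 -1.   ] F [-0.3  0.5 -6.4] gap 14.3 q6 -20.0
```

Emit:
jog_arm([
  [[0, 0.2, 0], [-0.2, 0, -0.3], 0.5],
  [[0, 0, 0], [0, 0, -0.15], 0.5],
  [[0, 0, 0], [0, 0, -0.15], 0.5],
  [[0, 0, 0], [0, 0, 0], 0.5],
])

```text
clock: 46.0
position: [534.0, -208.9, 104.6]
eef_rot: [0.002, 0.755, 0.656, 0.001]
ft_force: [0.2, -0.1, -5.2]
finger_gap: 14.8
```

```bash
python3 -c "
from h import *
pose()"
```

```text
t 46.0 tcp [ 534.  -208.9  104.6] jaw -8.0 toolz [ 0.004 -0.003 -1.   ] F [ 0.2 -0.1 -5.2] gap 14.8 q6 -20.0
```

Emit:
jog_arm([
  [[0, 0, 0], [0, 0, -0.15], 0.5],
  [[0, 0, 0], [0, 0, -0.1], 0.5],
  [[0, 0, 0], [0, 0, 0], 0.5],
])

```text
clock: 46.3
position: [534.3, -209.2, 103.5]
eef_rot: [0.003, 0.755, 0.656, 0.001]
ft_force: [-0.4, 1.3, -4.5]
finger_gap: 14.3
```

```bash
python3 -c "
from h import *
pose()"
```

```text
t 46.3 tcp [ 534.3 -209.2  103.5] jaw -8.0 toolz [ 0.005 -0.003 -1.   ] F [-0.4  1.3 -4.5] gap 14.3 q6 -20.0
```

Emit:
jog_arm([
  [[0, 0, 0], [0, 0, -0.15], 0.5],
  [[0, 0, 0], [0, 0, -0.05], 0.5],
  [[0, 0, 0], [0, 0, 0], 3],
  [[0, 0, 0], [0, 0, 0], 6],
  [[0, 0, 0], [0, 0, 0], 6],
  [[0, 0, 0], [0, 0, 0], 6],
  [[0, 0, 0], [0, 0, 0], 6],
])

```text
clock: 47.0
position: [537.1, -210.8, 104.4]
eef_rot: [0.006, 0.755, 0.656, 0.002]
ft_force: [0.4, -0.1, 0.3]
finger_gap: 59.7
```

Emit:
jog_arm([
  [[0, 0, 0], [0, 0, 1.5], 6],
  [[0, 0, 0], [0, 0, 4], 6],
  [[0, 0, 0], [0, 0, 4.8], 6],
  [[0, 0, 0], [0, 0, 4.8], 6],
  [[0, 0, 0], [0, 0, 2], 6],
  [[0, 0, 0], [0, 0, 0], 6],
  [[0, 0, 0], [0, 0, 0], 6],
])

```text
clock: 47.7
position: [535.1, -209.8, 279.8]
eef_rot: [0.005, 0.755, 0.656, 0.001]
ft_force: [-0.8, -0.1, -0.7]
finger_gap: 60.1
```

```bash
python3 -c "
from h import *
pose(); print('base');tiles(None,86,98);print('bar');tiles(None,120,135);print('slab+pile');tiles(None,5,30)
im,d,p=cloud('wrist'); cv2.imwrite('pics/l.png',im)
im,d,p=cloud('scene'); cv2.imwrite('pics/m.png',cv2.resize(im[130:270,90:350],None,fx=3,fy=3,interpolation=cv2.INTER_CUBIC))"
```

```text
t 47.7 tcp [ 535.1 -209.8  279.8] jaw -8.0 toolz [ 0.008 -0.005 -1.   ] F [-0.8 -0.1 -0.7] gap 60.1 q6 -20.0
base
{'c': array([ 535.5, -214.7]), 's': array([102.9,  56.1]), 'a': 81.8, 'z': 92.7, 'px': (np.int32(248), np.int32(167)), 'n': 3766}
bar
{'c': array([ 535.8, -214.2]), 's': array([68.6, 16. ]), 'a': 82.4, 'z': 128.5, 'px': (np.int32(249), np.int32(176)), 'n': 1145}
slab+pile
{'c': array([ 788.9, -125.8]), 's': array([122.1,  42.4]), 'a': -89.9, 'z': 19.8, 'px': (np.int32(451), np.int32(53)), 'n': 2841}
{'c': array([ 551.3, -213.9]), 's': array([223.5, 150.3]), 'a': -8.1, 'z': 11.0, 'px': (np.int32(261), np.int32(151)), 'n': 13195}
{'c': array([ 288.3, -210.9]), 's': array([104.4,  57.1]), 'a': 75.9, 'z': 16.5, 'px': (np.int32(63), np.int32(178)), 'n': 3623}
{'c': array([ 318.4, -354.6]), 's': array([104.4,  52.3]), 'a': 35.1, 'z': 16.6, 'px': (np.int32(113), np.int32(267)), 'n': 2187}
{'c': array([ 713.7, -398.8]), 's': array([74.8, 63.1]), 'a': 33.2, 'z': 14.2, 'px': (np.int32(389), np.int32(266)), 'n': 1935}
```

View pics/l.png

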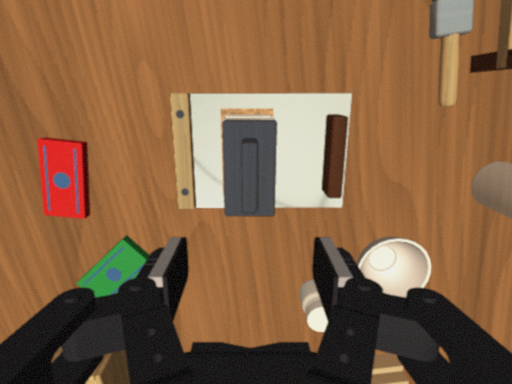

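View pics/m.png

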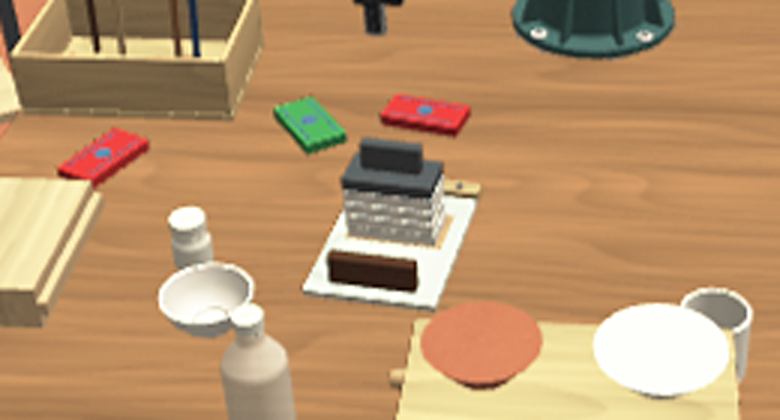

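The weight stands square on the four-tile pile, grip up, and the robot is clear of everything. I'm handing in.

```bash
python3 -c "
from h import *
print(env.close_job())"
```

```text
the job is handed in; nothing more can be done
None
```

I finished the job and handed it in at about 48 s on the robot's clock; the hand-in reports no verdict.

**What I did:**
- **Slab:** I carried the marble slab to the batten, set its plain edge down at about 16° tilt, and pivoted it down while holding on until it lay flat. Then I let go.
- **Tiles:** I stacked all four white tiles face up on the cork pad. One had been knocked against its neighbour during the run, so I measured both again before picking them up. I left the red and green look-alikes alone.
- **Weight:** I stood the iron weight on the pile, grip up, and moved the arm clear.

**Last checks (wrist camera):**

| Item | Result | Limit |
|---|---|---|
| Slab edge to batten | about 1–2 mm gap | 12 mm |
| Slab squareness | within about 0.2° | 4° |
| Slab tilt (just before letting go) | 0.3° | 1.4° |
| Tiles to pad centre | about 3–5 mm | 12 mm |
| Tiles to each other | about 1–3 mm | 8 mm |
| Weight to pad centre | about 5 mm | 16 mm |
| Weight angle | within 1° | 7° |

- **Camera disagreement:** the top camera read about 3 mm low in x compared with the wrist camera and the gripper, so I used the wrist readings. Part of the 3–5 mm offsets is probably camera bias.
- **Not measured:** I never measured how far any bystander had moved. In the pictures they looked undisturbed, and nothing passed close to them.
- **Not checked:** no check failed, but I could not read the contact and hold-time conditions of the pivot steps directly.

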